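# Put the biscuit-packing corner away

## Task

Put the packing corner away for the night: slide every spool of twine up off its post and stand it upright in the red tin, then put the lid properly on the tin. Take every chopping board out of the dish rack and lean it against the rail of the drying ledge, foot on the ledge between rail and front lip, boards side by side and each flat against the rail. Leave the mug and the jar where they stand.

Things in the scene. Friction and masses are not known exactly. Their poses are not given: they have to be found in the camera images.
- ledge: fixed drying ledge, 380 mm long (y); origin under it on the counter, x away from the robot. Rubber base, top 8 mm up. Rail on the robot side: x = -40 to -28 mm, top edge 95 mm up. Low lip on the far side: x = 24 to 30 mm, top 18 mm up. Boards stand on the base between rail and lip and lean towards -x onto the rail's top edge; room for three, 120 to 130 mm apart along y.
- rack: fixed dish rack: grey base 190 mm (x) by 120 mm (y), 10 mm thick, with three slots at x = -60, 0, +60 mm, each between two wire arches 16 mm apart and 70 mm wide (along y) that reach 48 mm above the counter. Boards stand on the base (10 mm above the counter). Origin: centre of its underside.
- board_a: chopping board, a flat slab 12 mm thick (its x), 100 mm wide (y), 170 mm tall (z), about 0.2 kg, light wood, with a small dark hanging-hole mark near the bottom. Origin: middle of its underside (the edge it stands on). At the start it stands upright in a slot of the dish rack, its x along the rack's x. May be absent (None).
- board_b: chopping board, a flat slab 12 mm thick (its x), 100 mm wide (y), 170 mm tall (z), about 0.2 kg, dark wood, with a small dark hanging-hole mark near the bottom. Origin: middle of its underside (the edge it stands on). At the start it stands upright in a slot of the dish rack, its x along the rack's x. May be absent (None).
- board_c: chopping board, a flat slab 12 mm thick (its x), 100 mm wide (y), 170 mm tall (z), about 0.2 kg, green plastic, with a small dark hanging-hole mark near the bottom. Origin: middle of its underside (the edge it stands on). At the start it stands upright in a slot of the dish rack, its x along the rack's x. May be absent (None).
- stand: fixed twine stand: wooden base 90 mm (x) by 240 mm (y), 12 mm thick, with three upright steel posts of 12 mm diameter at y = -80, 0, +80 mm whose tips are 90 mm above the counter. Origin: centre of its underside.
- spool_a: spool of twine, red with pale stripes: a wound tube 54 mm in diameter, 55 mm high, bore 24 mm, about 0.12 kg. Origin: centre of its underside, z along its axis. At the start it sits on the base of the twine stand with a post through its bore. May be absent (None).
- spool_b: spool of twine, blue with pale stripes: a wound tube 54 mm in diameter, 55 mm high, bore 24 mm, about 0.12 kg. Origin: centre of its underside, z along its axis. At the start it sits on the base of the twine stand with a post through its bore. May be absent (None).
- spool_c: spool of twine, yellow with pale stripes: a wound tube 54 mm in diameter, 55 mm high, bore 24 mm, about 0.12 kg. Origin: centre of its underside, z along its axis. At the start it sits on the base of the twine stand with a post through its bore. May be absent (None).
- tin: loose open red tin, 205 mm (x) by 135 mm (y) by 70 mm high, walls and floor 4 mm thick, about 0.5 kg. Origin: centre of its underside. Three spools fit in a row along its x, 62 mm apart, below the rim.
- lid: loose red lid: plate 215 (x) by 145 (y) by 6 mm; under it a pad 183 by 113 by 6 mm that drops inside the tin's rim, either way round; on top a wooden grip bar 60 mm along x, 14 mm wide (y). Origin: centre of the pad's underside; plate 6 to 12 mm, bar 12 to 44 mm above it. Starts lying on the counter on its pad. Seated, its origin is 64 mm above the tin's. 0.2 kg.
- mug: white mug, 76 mm in diameter, 85 mm high, loose; leave alone. Origin: centre of its underside.
- jar: amber glass jar with a black cap, 70 mm in diameter, 100 mm high, loose; leave alone. Origin: centre of its underside.
Not all that is in view belongs to the job. Leave any green look-alike of the spool_a alone.

How it is judged:
On the way, in this order (a step that is already met when the one before it is completed fails the run):
1. every spool of twine stands upright in the tin (x of spool_a in the frame of tin between -0.085 and 0.085 m and y of spool_a in the frame of tin between -0.05 and 0.05 m and z of spool_a in the frame of tin between -0.001 and 0.012 m and angle between each of spool_a, spool_b, spool_c's own z axis and vertical below 0.2 rad and x of spool_b in the frame of tin between -0.085 and 0.085 m and y of spool_b in the frame of tin between -0.05 and 0.05 m and z of spool_b in the frame of tin between -0.001 and 0.012 m and x of spool_c in the frame of tin between -0.085 and 0.085 m and y of spool_c in the frame of tin between -0.05 and 0.05 m and z of spool_c in the frame of tin between -0.001 and 0.012 m), for 0.2 s.
2. the lid is seated on the tin, over the spools (all of step 1 and x of lid in the frame of tin between -0.013 and 0.013 m and y of lid in the frame of tin between -0.013 and 0.013 m and z of lid in the frame of tin between 0.058 and 0.0675 m and angle between the z axis of lid and the z axis of tin, either way round below 0.05 rad), for 0.2 s.
At the end, for the whole second after the job is handed in: Spools upright (11 deg) in the tin; lid seated level, centred within 13 mm; each board's foot on the ledge base between rail and lip, leaning 5 to 31 deg, square within 14 deg, middle within 165 mm of the ledge's, 85 mm or more from the next; all at rest (all of step 2 and x of board_a in the frame of ledge between -0.03 and 0.026 m and y of board_a in the frame of ledge between -0.165 and 0.165 m and z of board_a in the frame of ledge between 0.003 and 0.017 m and angle between board_a's own z axis and vertical between 0.09 and 0.55 rad and angle between the y axis of each of board_a, board_b, board_c and the y axis of ledge, either way round below 0.25 rad and linear speed of each of board_a, board_b, board_c, tin, lid below 0.02 m/s and x of board_b in the frame of ledge between -0.03 and 0.026 m and y of board_b in the frame of ledge between -0.165 and 0.165 m and z of board_b in the frame of ledge between 0.003 and 0.017 m and angle between board_b's own z axis and vertical between 0.09 and 0.55 rad and x of board_c in the frame of ledge between -0.03 and 0.026 m and y of board_c in the frame of ledge between -0.165 and 0.165 m and z of board_c in the frame of ledge between 0.003 and 0.017 m and angle between board_c's own z axis and vertical between 0.09 and 0.55 rad and angle between tin's own z axis and vertical below 0.1 rad and distance between board_a and board_b above 0.085 m and distance between each of board_a, board_b and board_c above 0.085 m); the robot touches nothing.
It fails at once if the mug or the jar is shifted by more than 4 cm or tipped (distance of any of mug, jar from where it was at the start of the episode above 0.04 m or angle between any of mug, jar's own z axis and vertical above 0.4 rad).
Of board_a, board_b, board_c only 2 to 3 are there at a start; the rules pass over those that are not, and their reading is None.
Of spool_a, spool_b, spool_c only 2 to 3 are there at a start; the rules pass over those that are not, and their reading is None.
At some moment in a run one of tin, lid may be knocked a few centimetres aside while the robot is not near it.
It also fails if it takes over 210 s, if anything falls off the work surface, if the arm or the gripper's body presses on something with over 40 N, if the wrist force passes 120 N, or if a joint passes its speed limit or range.

## Robot

A 7-joint arm with a two-finger parallel gripper is mounted at the origin on the work surface. World frame = base frame: x ahead of the robot, y to its left, z up, the work surface at z = 0. Lengths are in m, angles in rad, forces in N, time in s.
With the tool pointing down it reaches from about 0.425 to 1.025 m from the base axis. Payload 3.6 kg.
Tool frame: the origin (TCP) lies at the centre of the arm's flange, where the gripper is bolted on; the fingertips stand 173 mm ahead of it and the grasp point (between the pads) lies 155 mm ahead of it; z points along the fingers, y is the direction in which the jaws open and shut (so a half turn about z gives the same grasp; the last joint's range is limited). The gripper opens to 85 mm and grips with 20 to 120 N. Pads are 22 mm wide; open, the fingers measure 114 mm over their backs; the gripper's body (76 mm by 85 mm) begins 54 mm behind the grasp point. The pads swing forward as they close: fully open they stand 13 mm farther back than shut.
Start: joints at [-1.31, 0.591, 0.048, 1.609, -0.033, 0.943, -0.034], TCP at [0.252, 0.68, 0.405] pointing down, gripper open.
Joint ranges: [-2.69, 2.69], [-0.47, 2.24], [-1.27, 1.36], [0.19, 2.51], [-1.53, 4.68], [0.08, 2.07], [-3.09, 3.09]. Speed limits (rad/s): [2.57, 2.57, 3.14, 3.14, 3.14, 3.14, 3.14].

## Interface

Orientations are given as a unit quaternion [x, y, z, w].
In Python, from cell import r gives the robot as it stands.
- The arm moves only by the tool arm_command, never from a script. Its argument "plan" is text: rows parted by semicolons, each of 6 numbers parted by spaces: the shift along the world's x, y, z as a fraction of full scale, then the turn, a rotation vector about the world's x, y, z as a fraction of full scale. In form: dx dy dz ax ay az; .... A call has exactly 10 rows; each row is the pose to reach, as a shift and turn from the pose commanded when the call began; what a row does not reach only later rows make up. Full scale, the value 1, is 150 mm for a shift and 45 degrees for a turn. A row lasts 1/8 s, in which the tool goes at most 62.5 mm and 10.7 degrees, less where a joint would pass 70% of its speed; a pose out of reach is approached as far as the arm can. A call with a number of a shift or a turn outside -1 to 1 is refused whole. A call with a gripper value outside its range is refused whole. "gripper" is the opening, from 0 (shut) to 1 (fully open), set as the call begins (left out, the last holds). The fingers move at their own pace and stop on an object; the grip force is fixed at half the most. Time passes only in rows, so rows that repeat a pose let the fingers close, or fill a call up. It gives the time, the measured TCP pose, the force and the opening at its end, in the units of the state.
- r.read_state(): the state, without advancing time (a new reading comes with each control period).
- r.camera(name): name is "scene" or "top" or "wrist"; returns (picture, depth): 480x640x3 uint8, red, green, blue; 480x640 float32, m along the optical axis (not along the pixel's ray), 0 where there is no reading.
- r.camera_info(name): a dict with "K" (3x3 intrinsics, pixels), "rvec" (rotation vector, rad) and "tvec" (3), from world to camera coordinates, as OpenCV has them. Camera axes: x right, y down, z forward; pixel columns grow to the right and rows downward; lengths in m; the calibration is good to about 2 mm. The wrist camera is an equidistant fisheye: a pixel r from the principal point sees the ray r / f radians off the axis. A picture is of the moment at which its call begins: read the wrist's pose just before it. camera_info takes no time and is no camera call; for the wrist camera it gives the pose at the moment of the call.
- r.sign_off(): hands the job in, once; it reports no verdict.
The state is a dict: "time_s": time; "joints": joint angles; "qd": joint speeds; "tau": joint torques, N m; "ee_pos": TCP position; "orientation": TCP orientation; "force": force on the tool from outside, world axes, zero at the start; "ft_torque": the same for the moment, N m; "grip_width": finger opening in m.
Only numpy, scipy, OpenCV 4.12 (cv2) and the standard library are available. Lean on these libraries where they do the work, as an engineer would, in place of code of your own. Each camera call takes 0.05 s, during which the arm holds its last target.

## Working session

There is one attempt and no reset: what is moved stays moved. The work goes in short steps, Python scripts to look and compute and a tool call to move; the robot and the scene stay as the last step left them, time stands still between calls to the robot, and variables do not carry over. Pictures are saved under pics/ and viewed, and the job is handed in when it is done.

Besides the shell and the picture viewer there is one more tool, called after "Emit:" as name(argument=value, ...) on one line, values as JSON. arm_command: Moves the arm, as the interface text tells. Shift numbers are shares of 150 mm and turn numbers shares of 45 degrees, none past 1 either way. Its arguments: {"type":"object","properties":{"plan":{"type":"string"},"gripper":{"type":"number"}},"required":["plan"]}

```bash
ls -la; mkdir -p pics; cat > h.py <<'E'
import numpy as np, cv2
from cell import r
def cam(n):
    i=r.camera_info(n); p,d=r.camera(n); return p,d,i
def save(p,f): cv2.imwrite('pics/'+f, cv2.cvtColor(p,cv2.COLOR_RGB2BGR))
def pts(d,i):
    K=np.array(i['K']);R=cv2.Rodrigues(np.array(i['rvec'],float))[0];t=np.array(i['tvec'],float).ravel()
    v,u=np.mgrid[:d.shape[0],:d.shape[1]]
    X=np.stack([(u-K[0,2])/K[0,0]*d,(v-K[1,2])/K[1,1]*d,d],-1)
    return (X-t)@R
E
python3 - <<'E'
from h import *
s=r.read_state(); print(s)
for n in ['scene','top','wrist']:
    p,d,i=cam(n); save(p,n+'0.png'); np.savez('%s0.npz'%n,p=p,d=d,K=i['K'],rvec=i['rvec'],tvec=i['tvec']); print(n,i)
E
```

```text
total 12
drwxr-xr-x  3 agent agent 4096 Dec  7 03:36 .
drwxr-xr-x 23 root  root  4096 Dec  7 03:36 ..
drwxr-xr-x  2 agent agent 4096 Dec  7 03:36 pics
{'time_s': 0.0, 'joints': array([-1.30950167,  0.59211714,  0.04829799,  1.60982805, -0.03325642,
        0.94269029, -0.03365318]), 'qd': array([ 0.00072175, -0.00049491,  0.00059359, -0.00056902,  0.0011666 ,
       -0.00057348,  0.0004981 ]), 'tau': array([-7.70876377e-04, -5.48698139e+01,  1.54675853e+00, -1.98119742e+01,
        9.50406451e-03,  9.02603060e-03, -4.51345798e-06]), 'ee_pos': array([0.2516878 , 0.67944337, 0.40353976]), 'orientation': array([ 1.76392249e-01,  9.84319319e-01, -1.11333780e-03, -1.18026473e-04]), 'force': array([-0.31027148,  0.78924923, -0.10986755]), 'ft_torque': array([-0.06371788, -0.01789066, -0.03609107]), 'grip_width': 0.08562615591939315}
scene {'K': array([[619.41442994,   0.        , 321.85167833],
       [  0.        , 619.41442994, 235.7326862 ],
       [  0.        ,   0.        ,   1.        ]]), 'rvec': array([ 1.83311223,  1.46953023, -0.70860604]), 'tvec': array([-0.09753098, -0.26720259,  1.82604112])}
top {'K': array([[450.20303123,   0.        , 322.59137163],
       [  0.        , 450.20303123, 240.75294715],
       [  0.        ,   0.        ,   1.        ]]), 'rvec': array([ 2.17072389, -2.1104157 ,  0.16215904]), 'tvec': array([-0.01842946,  0.50400245,  0.84277185])}
wrist {'K': array([[371.64829954,   0.        , 323.19016206],
       [  0.        , 371.64829954, 241.5108681 ],
       [  0.        ,   0.        ,   1.        ]]), 'rvec': array([-2.35929993, -1.6426044 , -0.25314916]), 'tvec': array([-0.72330665, -0.04099987,  0.38022095])}
```

View pics/scene0.png

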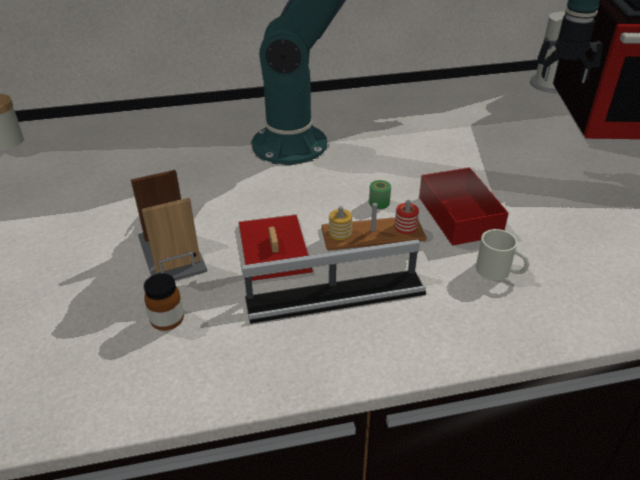

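View pics/top0.png

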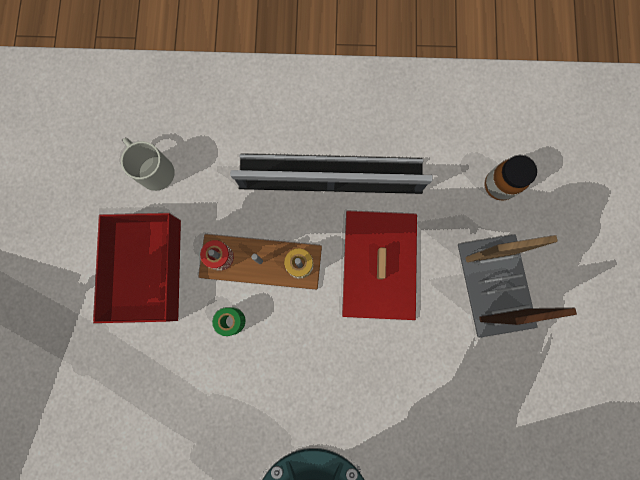

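View pics/wrist0.png

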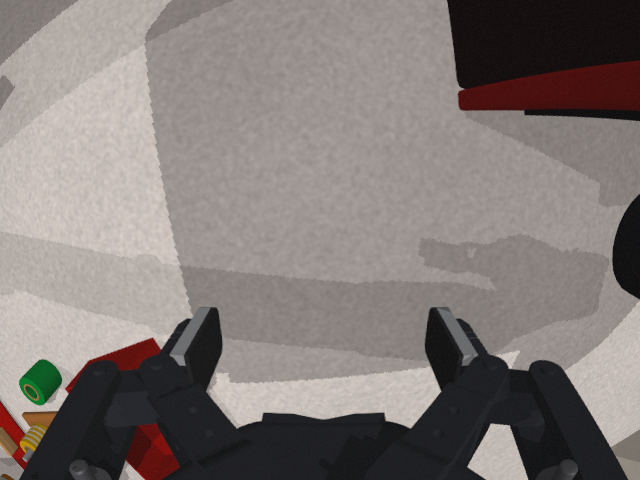

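Top view, up is +x and left is +y. It shows:
- Red spool at (215,254) on the left post and yellow spool at (299,262) on the right post. The middle post at (256,258) is empty, so there is no blue spool.
- Green look-alike at (228,321), to be left alone.
- Tin at (137,267) and lid at (381,265).
- Light board at (515,247) and dark board at (530,316). There is no green board.
- Mug at (145,160) and jar at (515,172).

Things that could be taken for spool_a (red with stripes): the green spool (228,321), the yellow one (299,262), and the red tin and lid. I choose (215,254).

```bash
python3 - <<'E'
import numpy as np, cv2
from h import pts, save
z=np.load('top0.npz'); p,d=z['p'],z['d']; P=pts(d,z)
c=cv2.resize(np.hstack([p[200:350,180:340],p[200:350,440:600]]),None,fx=2.4,fy=2.4,interpolation=cv2.INTER_CUBIC); save(c,'crop0.png')
hsv=cv2.cvtColor(p,cv2.COLOR_RGB2HSV); H,S,V=[hsv[...,k].astype(int) for k in range(3)]
Z=P[...,2]
box=lambda u0,v0,u1,v1:(np.add.outer(np.arange(480),np.zeros(640))>=v0)&(np.add.outer(np.arange(480),np.zeros(640))<v1)&(np.arange(640)[None]>=u0)&(np.arange(640)[None]<u1)
def rep(n,m,rect=True):
    q=P[m]; 
    rr=cv2.minAreaRect((q[:,:2]*1000).astype(np.float32)) if rect else None
    print(n,len(q),'z med %.3f'%np.median(q[:,2]),'mean',q.mean(0).round(4),'rect',np.round(rr[0],1),np.round(rr[1],1),round(rr[2],1))
red=((H<8)|(H>172))&(S>120)
print('counter z',np.median(Z[box(180,380,260,420)]))
rep('spoolA top',box(190,225,240,275)&(Z>.06)&(Z<.075))
rep('spoolC top',box(275,240,325,290)&(Z>.06)&(Z<.075))
rep('postmid',box(240,240,272,275)&(Z>.03))
for n,b in [('A',(190,225,240,275)),('C',(275,240,325,290)),('mid',(240,240,272,275))]: rep('post'+n,box(*b)&(Z>.082))
rep('green',box(205,300,250,345)&(Z>.04))
rep('tinrim',box(85,205,190,330)&red&(Z>.062))
rep('lidplate',box(335,200,425,330)&red&(Z>.005)&(Z<.02))
rep('lidbar',box(335,200,425,330)&(Z>.03))
rep('standbase',box(190,225,330,295)&(Z>.006)&(Z<.017))
rep('rail',box(220,140,440,200)&(Z>.088))
rep('ledgebase',box(220,140,440,200)&(Z>.003)&(Z<.014))
rep('rack',box(440,220,600,345)&(Z>.004)&(Z<.016))
rep('boardfar',box(440,230,600,270)&(Z>.165))
rep('boardnear',box(440,295,600,335)&(Z>.165))
rep('mug',box(110,130,180,200)&(Z>.07)); rep('jar',box(470,145,550,210)&(Z>.09))
E
```

```text
counter z 0.00030232542665181044
spoolA top 543 z med 0.067 mean [0.4695 0.1991 0.0667] rect [470.  199.8] [52.7 52.7] 22.8
spoolC top 521 z med 0.067 mean [0.4586 0.0408 0.0668] rect [458.8  40.7] [52.4 53. ] 67.0
postmid 68 z med 0.087 mean [0.4603 0.115  0.0984] rect [416.6  60.2] [164.8  11.5] 51.5
postA 48 z med 0.090 mean [0.451  0.1608 0.2427] rect [418.5  99.7] [236.   11.4] 62.9
postC 36 z med 0.090 mean [0.451  0.0365 0.1578] rect [415.4  19.8] [106.2  10.6] 25.6
postmid 38 z med 0.090 mean [0.4591 0.1134 0.1325] rect [416.8  60. ] [164.8  10.5] 51.7
green 579 z med 0.055 mean [0.3451 0.1682 0.0677] rect [345.6  95.3] [ 52.  206.7] 0.4
tinrim 1064 z med 0.069 mean [0.4376 0.3422 0.0904] rect [448.  208.2] [203.9 423.7] 2.9
lidplate 7315 z med 0.012 mean [ 0.4624 -0.1202  0.0119] rect [ 464.5 -120.4] [144.2 213.2] 89.0
lidbar 288 z med 0.044 mean [ 0.4506 -0.1031  0.1692] rect [419.7 -80.7] [ 44.8 170.6] 49.1
standbase 3828 z med 0.012 mean [0.4619 0.1156 0.0118] rect [464.3 117.3] [247.3  90.2] 86.0
rail 1449 z med 0.094 mean [ 0.6102 -0.0158  0.1273] rect [589.3   8.5] [299.1 322.9] 51.5
ledgebase 4106 z med 0.008 mean [ 0.6519 -0.016   0.0077] rect [661.3 -16. ] [127.8 458.4] 1.7
rack 3995 z med 0.010 mean [ 0.4288 -0.3494  0.0098] rect [ 436.5 -402.3] [246.7 319.8] 0.7
boardfar 510 z med 0.180 mean [ 0.4832 -0.3244  0.209 ] rect [ 442.5 -196.2] [ 22.7 403. ] 17.9
boardnear 576 z med 0.180 mean [ 0.3715 -0.3399  0.2246] rect [ 365.2 -211.5] [ 26.  406.5] 2.4
mug 551 z med 0.082 mean [0.6376 0.339  0.1056] rect [514.5 205.6] [510.5  73.6] 47.7
jar 887 z med 0.100 mean [ 0.6321 -0.3602  0.1175] rect [ 502.8 -210. ] [ 60.5 480. ] 40.5
```

View pics/crop0.png

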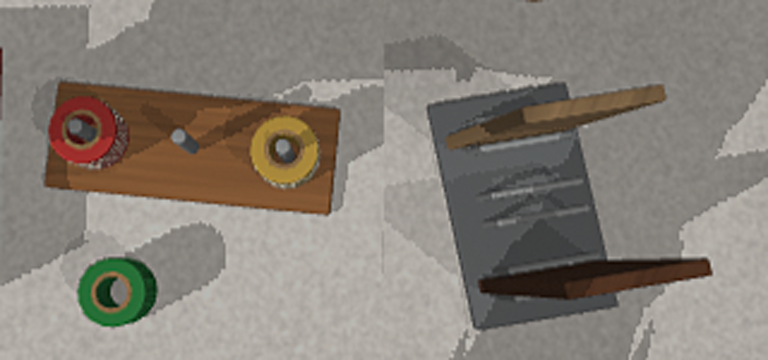

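The crop shows the red spool left, the yellow one right, the green one free on the counter, the light board in the far slot and the dark one in the near slot. The choice holds. Missing depth pixels polluted some of the fits, so I'll redo those with tighter limits.

```bash
cat >> h.py <<'E'
def boxm(u0,v0,u1,v1):
    m=np.zeros((480,640),bool); m[v0:v1,u0:u1]=1; return m
def rep(P,n,m):
    q=P[m]
    if len(q)<5: print(n,'few',len(q)); return
    rr=cv2.minAreaRect((q[:,:2]*1000).astype(np.float32))
    print(n,len(q),'z %.3f'%np.median(q[:,2]),'mean',q.mean(0).round(4),'rect',np.round(rr[0],1),np.round(rr[1],1),round(rr[2],1))
E
python3 - <<'E'
from h import pts,boxm,rep
import numpy as np,cv2
z=np.load('top0.npz'); p,d=z['p'],z['d']; P=pts(d,z); Z=P[...,2].copy(); Z[d<=0]=-9
hsv=cv2.cvtColor(p,cv2.COLOR_RGB2HSV); H,S=hsv[...,0].astype(int),hsv[...,1].astype(int); red=((H<8)|(H>172))&(S>120)
B=boxm
for n,b in [('A',(190,225,240,275)),('C',(275,240,325,290)),('mid',(240,240,272,275))]: rep(P,'post'+n,B(*b)&(Z>.082)&(Z<.1))
rep(P,'green',B(205,300,250,345)&(Z>.05)&(Z<.07))
rep(P,'tinrim',B(85,205,190,330)&red&(Z>.066)&(Z<.075))
m=red&B(85,205,190,330)&(Z>.066)&(Z<.075); m=cv2.morphologyEx(m.astype(np.uint8),cv2.MORPH_CLOSE,np.ones((3,3)));rep(P,'tinrim2',m>0)
rep(P,'lidbar',B(335,200,425,330)&(Z>.04)&(Z<.05))
rep(P,'railtop',B(220,140,440,200)&(Z>.091)&(Z<.1))
rep(P,'lip',B(220,140,440,200)&(Z>.0155)&(Z<.022))
rep(P,'boardfar',B(440,230,600,270)&(Z>.174)&(Z<.19))
rep(P,'boardnear',B(440,295,600,335)&(Z>.174)&(Z<.19))
rep(P,'rack',B(455,225,545,340)&(Z>.006)&(Z<.014))
rep(P,'mug',B(110,130,180,200)&(Z>.075)&(Z<.09)); rep(P,'jar',B(470,145,550,210)&(Z>.09)&(Z<.11))
E
```

```text
postA 39 z 0.089 mean [0.4697 0.1998 0.0887] rect [470.  200.3] [10.9 10.4] 45.9
postC 33 z 0.090 mean [0.4584 0.0405 0.0895] rect [458.1  40.4] [10.3  9.4] 3.4
postmid 36 z 0.090 mean [0.4641 0.1201 0.0893] rect [464.5 120.4] [10.9 10.3] 47.2
green 532 z 0.055 mean [0.3447 0.1717 0.055 ] rect [345.  171.4] [52.2 52.5] 49.6
tinrim 817 z 0.069 mean [0.4365 0.3496 0.0694] rect [440.6 351.7] [204.  136.6] 3.0
tinrim2 873 z 0.069 mean [0.4382 0.3475 0.0749] rect [448.  208.2] [203.9 423.7] 2.9
lidbar 219 z 0.044 mean [ 0.4649 -0.1199  0.0437] rect [ 465.5 -119.8] [13.9 58.7] 89.8
railtop 1288 z 0.095 mean [ 0.6207 -0.0159  0.0945] rect [620.9 -16.6] [ 13.3 379.8] 0.1
lip 530 z 0.018 mean [ 0.6792 -0.0161  0.0177] rect [650.8 -15.4] [ 69.7 378.2] 0.1
boardfar 457 z 0.180 mean [ 0.4886 -0.3391  0.1795] rect [ 489.  -340.2] [ 12.2 100.3] 11.0
boardnear 495 z 0.180 mean [ 0.3716 -0.3635  0.1797] rect [ 371.6 -364.5] [ 12.1 101.3] 11.0
rack 3828 z 0.010 mean [ 0.4289 -0.3488  0.0099] rect [ 430.5 -354.2] [189.9 120.5] 11.0
mug 410 z 0.083 mean [0.6446 0.3479 0.0823] rect [643.9 348.5] [76.8 75.7] 85.3
jar 867 z 0.099 mean [ 0.6381 -0.3683  0.0992] rect [ 638.9 -369.5] [60.8 59.9] 86.6
```

Everything measured matches the given sizes. The jaws point 69.7° from x now, so they need +23.3° to lie along the tin's y (93°). First I move towards the red spool.

Emit:
arm_command(plan="0.05 -0.1 0 0 0 0.05; 0.1 -0.2 0 0 0 0.1; 0.15 -0.3 0 0 0 0.15; 0.2 -0.4 0 0 0 0.2; 0.25 -0.5 0 0 0 0.25; 0.3 -0.6 0 0 0 0.3; 0.35 -0.7 0 0 0 0.35; 0.4 -0.8 0 0 0 0.4; 0.45 -0.9 0 0 0 0.46; 0.5 -1 0 0 0 0.52", gripper=1)

```text
time_s: 1.4
ee_pos: [0.3271, 0.5292, 0.4044]
orientation: [-0.028, 1.0, -0.0, -0.0]
force: [-0.7, 0.1, -0.0]
grip_width: 0.0853
```

Emit:
arm_command(plan="0.05 -0.1 0 0 0 0; 0.1 -0.2 0 0 0 0; 0.15 -0.3 0 0 0 0; 0.2 -0.4 0 0 0 0; 0.25 -0.5 0 0 0 0; 0.3 -0.6 0 0 0 0; 0.35 -0.7 0 0 0 0; 0.4 -0.8 0 0 0 0; 0.45 -0.9 0 0 0 0; 0.5 -1 0 0 0 0")

```text
time_s: 2.65
ee_pos: [0.4024, 0.3788, 0.4047]
orientation: [-0.027, 1.0, 0.0, 0.0]
force: [0.8, -0.1, 0.2]
grip_width: 0.0854
```

Emit:
arm_command(plan="0.05 -0.1 -0.05 0 0 0; 0.1 -0.2 -0.1 0 0 0; 0.15 -0.3 -0.15 0 0 0; 0.2 -0.4 -0.2 0 0 0; 0.25 -0.5 -0.25 0 0 0; 0.3 -0.6 -0.3 0 0 0; 0.35 -0.7 -0.35 0 0 0; 0.4 -0.8 -0.4 0 0 0; 0.45 -1 -0.45 0 0 0; 0.45 -1 -0.5 0 0 0")

```text
time_s: 3.9
ee_pos: [0.4702, 0.2268, 0.3291]
orientation: [-0.024, 1.0, -0.001, -0.0]
force: [-0.1, -0.1, -0.2]
grip_width: 0.0853
```

```bash
cat >> h.py <<'E'
from scipy.spatial.transform import Rotation as Ro
def st():
    s=r.read_state(); M=Ro.from_quat(s['orientation']).as_matrix()
    print('t %.2f'%s['time_s'],'pos',s['ee_pos'].round(4),'jaw ang %.1f'%np.degrees(np.arctan2(M[1,1],M[0,1])),'zax',M[:,2].round(3),'grasp',(s['ee_pos']+.155*M[:,2]).round(4),'w %.4f'%s['grip_width'],'F',s['force'].round(1),'j',s['joints'].round(2)); return s
E
python3 -c "
from h import *
st()"
```

```text
t 3.90 pos [0.4702 0.2268 0.3291] jaw ang 92.8 zax [-0.    -0.002 -1.   ] grasp [0.4701 0.2265 0.1741] w 0.0853 F [-0.1 -0.1 -0.2] j [-0.52  0.45 -0.02  2.13  0.02  0.57  1.06]
```

Emit:
arm_command(plan="0 -0.1 0 0 0 0; 0 -0.178 0 0 0 0; 0 -0.178 -0.1 0 0 0; 0 -0.178 -0.25 0 0 0; 0 -0.178 -0.4 0 0 0; 0 -0.178 -0.55 0 0 0; 0 -0.178 -0.7 0 0 0; 0 -0.178 -0.8 0 0 0; 0 -0.178 -0.827 0 0 0; 0 -0.178 -0.827 0 0 0")

```text
time_s: 5.15
ee_pos: [0.4694, 0.2033, 0.2056]
orientation: [-0.027, 1.0, 0.0, 0.0]
force: [-0.5, -0.1, 0.6]
grip_width: 0.0853
```

Emit:
arm_command(plan="0 0 0 0 0 0; 0 0 0 0 0 0; 0 0 0 0 0 0; 0 0 0 0 0 0; 0 0 0 0 0 0; 0 0 0 0 0 0; 0 0 0 0 0 0; 0 0 0 0 0 0; 0 0 0 0 0 0; 0 0 0 0 0 0", gripper=0.45)

```text
time_s: 6.4
ee_pos: [0.4696, 0.203, 0.2067]
orientation: [-0.027, 1.0, 0.0, 0.001]
force: [-0.3, -0.5, 5.4]
grip_width: 0.0521
```

```bash
python3 -c "
from h import *
st()
for n in ['scene','wrist']:
    p,d,i=cam(n); save(p,n+'1.png')"
```

```text
t 6.40 pos [0.4696 0.203  0.2067] jaw ang 93.1 zax [ 0.001  0.    -1.   ] grasp [0.4698 0.2031 0.0517] w 0.0521 F [-0.3 -0.5  5.4] j [-0.48  0.66 -0.02  2.2   0.04  0.28  1.09]
```

View pics/scene1.png

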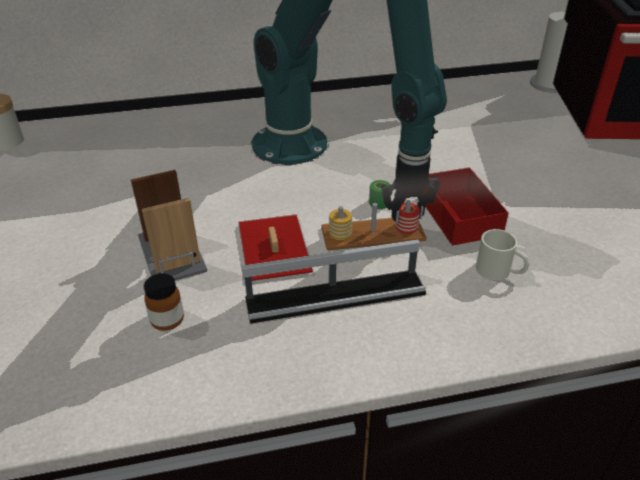

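Emit:
arm_command(plan="0 0 0.05 0 0 0; 0 0 0.12 0 0 0; 0 0 0.2 0 0 0; 0 0 0.3 0 0 0; 0 0 0.4 0 0 0; 0 0 0.5 0 0 0; 0 0 0.6 0 0 0; 0 0 0.7 0 0 0; 0 0 0.75 0 0 0; 0 0 0.75 0 0 0")

```text
time_s: 7.75
ee_pos: [0.4695, 0.2032, 0.3187]
orientation: [-0.027, 1.0, 0.0, 0.001]
force: [-0.3, 0.3, -2.5]
grip_width: 0.0518
```

```bash
cat >> h.py <<'E'
def tin(P,Z,p,b=(60,180,220,350)):
    hsv=cv2.cvtColor(p,cv2.COLOR_RGB2HSV); H,S=hsv[...,0].astype(int),hsv[...,1].astype(int); red=((H<8)|(H>172))&(S>120)
    rep(P,'tinrim',boxm(*b)&red&(Z>.0655)&(Z<.075))
def top(f):
    p,d,i=cam('top'); save(p,f); P=pts(d,i); Z=P[...,2].copy(); Z[d<=0]=-9; return p,P,Z
E
python3 -c "
from h import *
st()
p,P,Z=top('top2.png'); tin(P,Z,p)"
```

```text
t 7.75 pos [0.4695 0.2032 0.3187] jaw ang 93.1 zax [ 0.001  0.001 -1.   ] grasp [0.4697 0.2033 0.1637] w 0.0518 F [-0.3  0.3 -2.5] j [-0.48  0.46 -0.03  2.15  0.02  0.53  1.1 ]
tinrim 247 z 0.070 mean [0.3795 0.2952 0.0696] rect [381.5 294.5] [ 64.2 133.7] 59.1
```

View pics/top2.png

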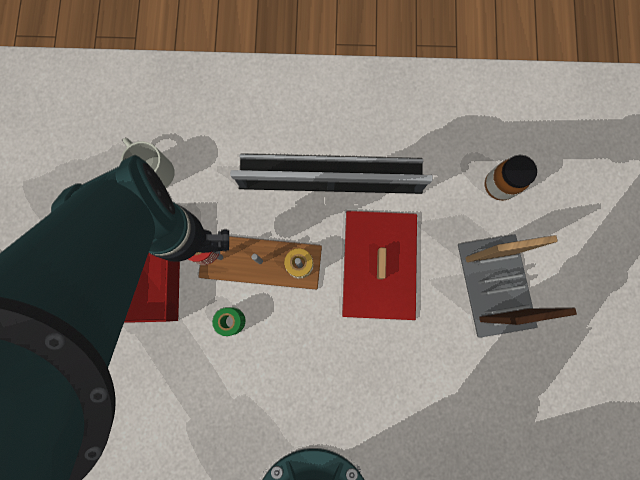

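The tin's visible corner at (179,321) is where it was. On to the tin slot at tin x = +45 mm.

Emit:
arm_command(plan="0.01 0.1 0 0 0 0; 0.02 0.2 0 0 0 0; 0.03 0.3 0 0 0 0; 0.04 0.4 0 0 0 0; 0.06 0.52 0 0 0 0; 0.08 0.65 0 0 0 0; 0.09 0.78 0 0 0 0; 0.1 0.9 0 0 0 0; 0.107 1 0 0 0 0; 0.107 1 0 0 0 0")

```text
time_s: 9.05
ee_pos: [0.4852, 0.3549, 0.3182]
orientation: [-0.028, 1.0, 0.0, 0.0]
force: [0.2, -0.3, -1.7]
grip_width: 0.0519
```

```bash
python3 -c "
from h import *
st()
for n in ['scene','wrist']:
    p,d,i=cam(n); save(p,n+'3.png')"
```

```text
t 9.05 pos [0.4852 0.3549 0.3182] jaw ang 93.2 zax [ 0.     0.001 -1.   ] grasp [0.4852 0.355  0.1632] w 0.0519 F [ 0.2 -0.3 -1.7] j [-0.69  0.55 -0.02  1.96  0.01  0.63  0.91]
```

View pics/scene3.png

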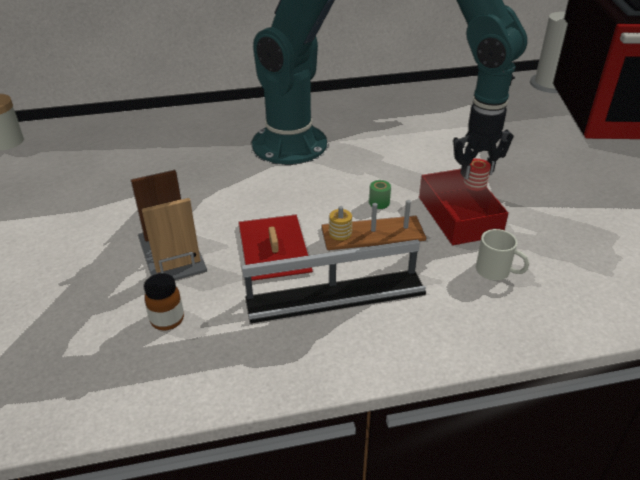

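View pics/wrist3.png

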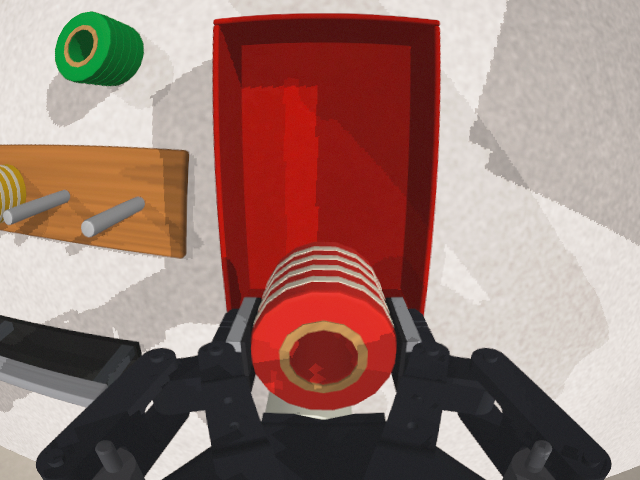

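The wrist view shows the red spool (323,350) held upright and centred between the tin's side walls (228 and 425). The tin hasn't moved. I'll lower the spool and release it.

Emit:
arm_command(plan="0 0 -0.1 0 0 0; 0 0 -0.2 0 0 0; 0 0 -0.3 0 0 0; 0 0 -0.4 0 0 0; 0 0 -0.5 0 0 0; 0 0 -0.6 0 0 0; 0 0 -0.68 0 0 0; 0 0 -0.74 0 0 0; 0 0 -0.77 0 0 0; 0 0 -0.77 0 0 0")

```text
time_s: 10.4
ee_pos: [0.4854, 0.3532, 0.2025]
orientation: [-0.027, 1.0, -0.0, -0.0]
force: [0.4, 0.1, -1.6]
grip_width: 0.0519
```

Emit:
arm_command(plan="0 0 0 0 0 0; 0 0 0 0 0 0; 0 0 0 0 0 0; 0 0 0 0 0 0; 0 0 0 0 0 0; 0 0 0 0 0 0; 0 0 0.1 0 0 0; 0 0 0.3 0 0 0; 0 0 0.5 0 0 0; 0 0 0.7 0 0 0", gripper=0.8)

```text
time_s: 11.65
ee_pos: [0.4854, 0.3531, 0.3096]
orientation: [-0.027, 1.0, 0.0, 0.0]
force: [0.2, 0.3, -0.3]
grip_width: 0.0683
```

```bash
python3 -c "
from h import *
st()
for n in ['wrist']:
    p,d,i=cam(n); save(p,n+'4.png')"
```

```text
t 11.65 pos [0.4854 0.3531 0.3096] jaw ang 93.1 zax [ 0.001  0.001 -1.   ] grasp [0.4855 0.3532 0.1546] w 0.0683 F [ 0.2  0.3 -0.3] j [-0.69  0.56 -0.02  1.97  0.01  0.62  0.91]
```

View pics/wrist4.png

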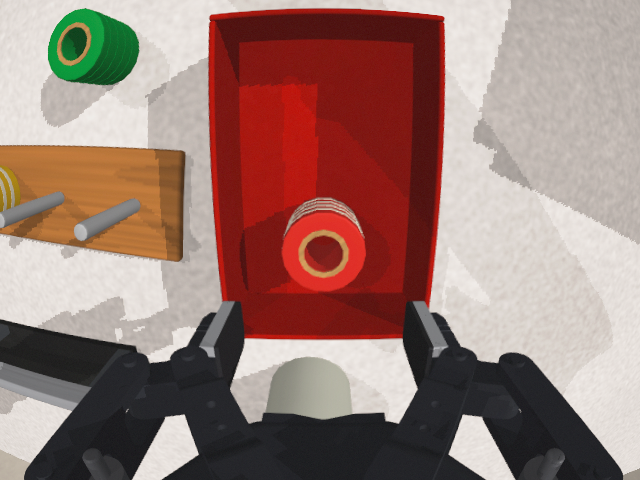

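The red spool stands upright in the tin at (323,245). Next the yellow spool at (0.4585, 0.0405).

Emit:
arm_command(plan="-0.01 -0.1 0.03 0 0 0; -0.02 -0.2 0.07 0 0 0; -0.03 -0.3 0.07 0 0 0; -0.04 -0.4 0.07 0 0 0; -0.05 -0.5 0.07 0 0 0; -0.06 -0.6 0.07 0 0 0; -0.07 -0.7 0.07 0 0 0; -0.08 -0.8 0.07 0 0 0; -0.09 -0.9 0.07 0 0 0; -0.09 -1 0.07 0 0 0", gripper=1)

```text
time_s: 12.95
ee_pos: [0.4718, 0.2022, 0.3182]
orientation: [-0.027, 1.0, 0.0, 0.0]
force: [0.1, -0.2, 1.1]
grip_width: 0.0854
```

Emit:
arm_command(plan="-0.01 -0.11 0 0 0 0; -0.02 -0.22 0 0 0 0; -0.03 -0.33 0 0 0 0; -0.04 -0.44 0 0 0 0; -0.05 -0.55 0 0 0 0; -0.06 -0.66 0 0 0 0; -0.07 -0.77 0 0 0 0; -0.08 -0.88 0 0 0 0; -0.09 -1 0 0 0 0; -0.09 -1 0 0 0 0")

```text
time_s: 14.2
ee_pos: [0.4581, 0.0515, 0.3181]
orientation: [-0.025, 1.0, -0.0, -0.0]
force: [-0.2, 0.8, 0.1]
grip_width: 0.0853
```

```bash
python3 -c "
from h import *
st()
p,d,i=cam('wrist'); save(p,'wrist5.png')"
```

```text
t 14.20 pos [0.4581 0.0515 0.3181] jaw ang 92.9 zax [-0.    -0.001 -1.   ] grasp [0.4581 0.0514 0.1631] w 0.0853 F [-0.2  0.8  0.1] j [-0.18  0.41 -0.04  2.26  0.04  0.48  1.37]
```

View pics/wrist5.png

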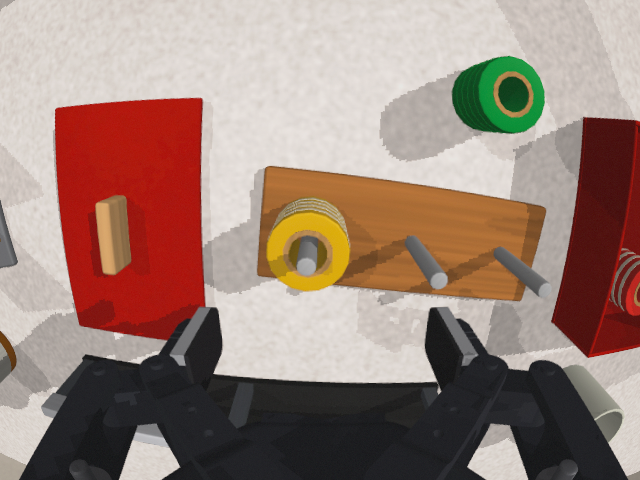

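The yellow spool sits at (308,250), as measured. I'll go down and grip.

Emit:
arm_command(plan="0 -0.07 0 0 0 0; 0 -0.07 -0.1 0 0 0; 0 -0.07 -0.2 0 0 0; 0 -0.07 -0.3 0 0 0; 0 -0.07 -0.4 0 0 0; 0 -0.07 -0.5 0 0 0; 0 -0.07 -0.6 0 0 0; 0 -0.07 -0.7 0 0 0; 0 -0.07 -0.75 0 0 0; 0 -0.07 -0.75 0 0 0")

```text
time_s: 15.5
ee_pos: [0.4583, 0.0427, 0.2051]
orientation: [-0.027, 1.0, -0.0, -0.001]
force: [0.3, -0.1, 0.8]
grip_width: 0.0854
```

Emit:
arm_command(plan="0 0 0 0 0 0; 0 0 0 0 0 0; 0 0 0 0 0 0; 0 0 0 0 0 0; 0 0 0 0 0 0; 0 0 0 0 0 0; 0 0 0 0 0 0; 0 0 0.05 0 0 0; 0 0 0.12 0 0 0; 0 0 0.2 0 0 0", gripper=0.45)

```text
time_s: 16.75
ee_pos: [0.4583, 0.0426, 0.2365]
orientation: [-0.027, 1.0, 0.0, 0.0]
force: [-0.6, 0.4, -0.9]
grip_width: 0.0527
```

Emit:
arm_command(plan="0 0 0.08 0 0 0; 0 0 0.16 0 0 0; 0 0 0.24 0 0 0; 0 0 0.32 0 0 0; 0 0 0.4 0 0 0; 0 0 0.48 0 0 0; 0 0 0.54 0 0 0; 0 0.05 0.57 0 0 0; 0 0.1 0.57 0 0 0; 0 0.1 0.57 0 0 0")

```text
time_s: 18.0
ee_pos: [0.4583, 0.0587, 0.3209]
orientation: [-0.028, 1.0, 0.0, -0.0]
force: [0.1, -0.6, -1.3]
grip_width: 0.0524
```

```bash
python3 -c "
from h import *
st()
p,P,Z=top('top6.png'); tin(P,Z,p)
p,d,i=cam('wrist'); save(p,'wrist6.png')"
```

```text
t 18.00 pos [0.4583 0.0587 0.3209] jaw ang 93.2 zax [-0.  0. -1.] grasp [0.4583 0.0588 0.1659] w 0.0524 F [ 0.1 -0.6 -1.3] j [-0.19  0.4  -0.04  2.26  0.04  0.48  1.36]
tinrim 851 z 0.069 mean [0.436  0.35   0.0693] rect [440.8 351.8] [204.2 136.6] 2.9
```

View pics/top6.png

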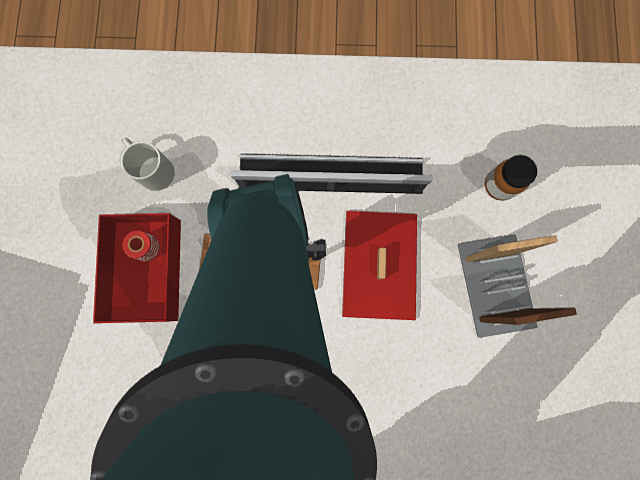

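View pics/wrist6.png

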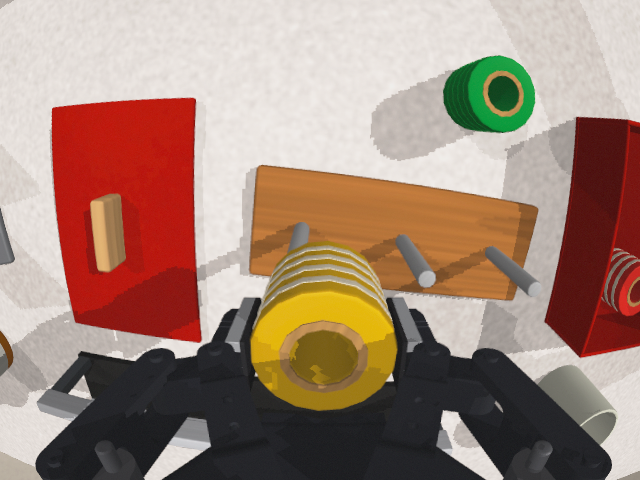

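Emit:
arm_command(plan="-0.01 0.1 0 0 0 0; -0.02 0.2 0 0 0 0; -0.03 0.3 0 0 0 0; -0.04 0.4 0 0 0 0; -0.05 0.5 0 0 0 0; -0.06 0.6 0 0 0 0; -0.07 0.7 0 0 0 0; -0.08 0.8 0 0 0 0; -0.09 0.9 0 0 0 0; -0.1 1 0 0 0 0")

```text
time_s: 19.35
ee_pos: [0.4433, 0.2086, 0.3211]
orientation: [-0.027, 1.0, -0.0, 0.0]
force: [-0.7, 0.3, -0.2]
grip_width: 0.0522
```

Emit:
arm_command(plan="-0.03 0.1 0 0 0 0; -0.07 0.2 0 0 0 0; -0.1 0.3 0 0 0 0; -0.14 0.4 0 0 0 0; -0.18 0.5 0 0 0 0; -0.22 0.6 0 0 0 0; -0.26 0.7 0 0 0 0; -0.3 0.82 0 0 0 0; -0.317 0.93 0 0 0 0; -0.317 0.93 0 0 0 0")

```text
time_s: 20.6
ee_pos: [0.3956, 0.3492, 0.3212]
orientation: [-0.028, 1.0, 0.001, 0.0]
force: [-0.7, -0.3, -2.0]
grip_width: 0.0528
```

```bash
python3 -c "
from h import *
st()
p,d,i=cam('wrist'); save(p,'wrist7.png')"
```

```text
t 20.60 pos [0.3956 0.3492 0.3212] jaw ang 93.2 zax [ 0.001  0.001 -1.   ] grasp [0.3957 0.3494 0.1662] w 0.0528 F [-0.7 -0.3 -2. ] j [-0.79  0.47 -0.02  2.12  0.02  0.55  0.8 ]
```

View pics/wrist7.png

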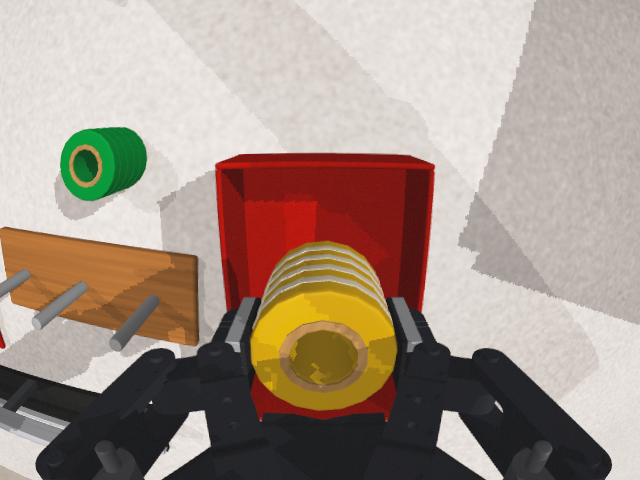

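The yellow spool is held upright and centred between the tin's walls. I'll lower it and release.

Emit:
arm_command(plan="0 0 -0.1 0 0 0; 0 0 -0.2 0 0 0; 0 0 -0.3 0 0 0; 0 0 -0.4 0 0 0; 0 0 -0.5 0 0 0; 0 0 -0.6 0 0 0; 0 0 -0.7 0 0 0; 0 0 -0.77 0 0 0; 0 0 -0.8 0 0 0; 0 0 -0.8 0 0 0")

```text
time_s: 21.9
ee_pos: [0.3958, 0.3471, 0.201]
orientation: [-0.027, 1.0, -0.0, -0.0]
force: [0.2, -0.6, -0.7]
grip_width: 0.0523
```

Emit:
arm_command(plan="0 0 0 0 0 0; 0 0 0 0 0 0; 0 0 0 0 0 0; 0 0 0 0 0 0; 0 0 0 0 0 0; 0 0 0 0 0 0; 0 0 0.1 0 0 0; 0 0 0.3 0 0 0; 0 0 0.5 0 0 0; 0 0 0.75 0 0 0", gripper=0.8)

```text
time_s: 23.15
ee_pos: [0.3956, 0.3468, 0.3152]
orientation: [-0.027, 1.0, -0.0, -0.0]
force: [-0.2, 0.2, 0.1]
grip_width: 0.068
```

Emit:
arm_command(plan="0.04 -0.1 0.05 0 0 -0.06; 0.08 -0.2 0.1 0 0 -0.12; 0.12 -0.3 0.15 0 0 -0.18; 0.16 -0.4 0.2 0 0 -0.24; 0.2 -0.5 0.25 0 0 -0.3; 0.24 -0.6 0.3 0 0 -0.36; 0.28 -0.7 0.3 0 0 -0.42; 0.32 -0.8 0.3 0 0 -0.48; 0.36 -0.9 0.3 0 0 -0.54; 0.4 -1 0.3 0 0 -0.6", gripper=0.8)

```text
time_s: 24.4
ee_pos: [0.4562, 0.1961, 0.3584]
orientation: [0.209, 0.978, -0.0, -0.0]
force: [-0.2, -0.1, 0.2]
grip_width: 0.0684
```

I turned the wrist the wrong way in that last move. It's harmless, and I'll turn it back on the way to the lid.

Emit:
arm_command(plan="0 -0.1 0 0 0 0.05; 0 -0.2 0 0 0 0.1; 0 -0.3 0 0 0 0.15; 0.01 -0.4 0 0 0 0.2; 0.02 -0.5 0 0 0 0.25; 0.03 -0.6 0 0 0 0.3; 0.04 -0.7 0 0 0 0.35; 0.05 -0.8 0 0 0 0.4; 0.06 -0.9 0 0 0 0.47; 0.06 -1 0 0 0 0.525", gripper=0.8)

```text
time_s: 25.65
ee_pos: [0.465, 0.0461, 0.3585]
orientation: [0.003, 1.0, -0.0, -0.0]
force: [-0.1, -0.3, -0.5]
grip_width: 0.0677
```

Emit:
arm_command(plan="0 -0.1 0 0 0 0; 0 -0.2 0 0 0 0; 0 -0.3 0 0 0 0; 0 -0.4 0 0 0 0; 0 -0.5 0 0 0 0; 0 -0.6 0 0 0 0; 0 -0.7 0 0 0 0; 0 -0.8 0 0 0 0; 0 -0.9 0 0 0 0; 0 -1 0 0 0 0", gripper=0.7)

```text
time_s: 26.9
ee_pos: [0.4649, -0.1039, 0.3586]
orientation: [0.003, 1.0, 0.0, 0.0]
force: [0.6, -0.5, 0.2]
grip_width: 0.0599
```

```bash
python3 -c "
from h import *
st()
p,P,Z=top('top8.png'); tin(P,Z,p); rep(P,'spools',boxm(80,200,195,330)&(Z>.052)&(Z<.0625))
rep(P,'lidplate',boxm(300,170,460,360)&(Z>.009)&(Z<.015)&(p[...,0]>90)&(p[...,1]<60))
p,d,i=cam('wrist'); save(p,'wrist8.png')"
```

```text
t 26.90 pos [ 0.4649 -0.1039  0.3586] jaw ang 89.7 zax [ 0.  0. -1.] grasp [ 0.4649 -0.1039  0.2036] w 0.0599 F [ 0.6 -0.5  0.2] j [ 0.1   0.35  0.04  2.2  -0.02  0.59  1.71]
tinrim 829 z 0.069 mean [0.4337 0.3518 0.0693] rect [440.7 351.8] [204.3 136.3] 3.1
spools 1651 z 0.058 mean [0.4433 0.3523 0.0581] rect [440.9 350.1] [204.3 134.5] 2.8
lidplate 3187 z 0.012 mean [ 0.439  -0.0905  0.012 ] rect [464.  -69.3] [216.6 151.1] 2.3
```

View pics/top8.png

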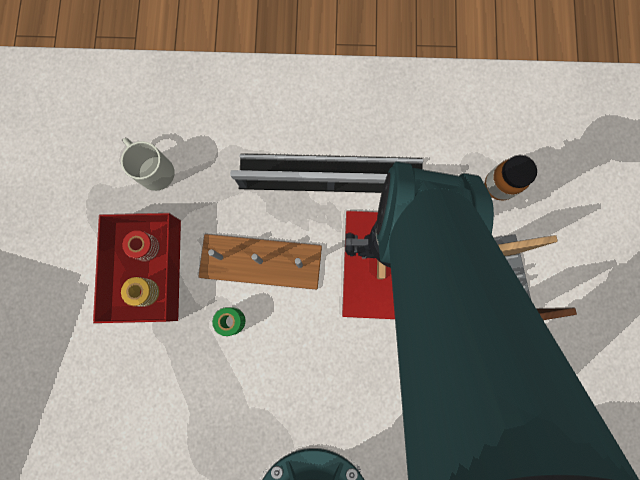

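View pics/wrist8.png

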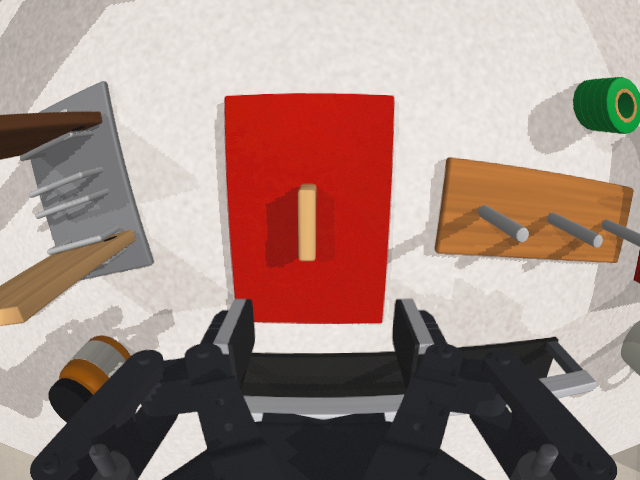

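Both spools are upright in the tin, and their tops read about 59 mm as they should. Neither tin nor lid has moved. I'll go down onto the lid bar.

Emit:
arm_command(plan="0 -0.05 -0.1 0 0 0; 0 -0.1 -0.2 0 0 0; 0 -0.1 -0.3 0 0 0; 0 -0.1 -0.4 0 0 0; 0 -0.1 -0.5 0 0 0; 0 -0.1 -0.6 0 0 0; 0 -0.1 -0.7 0 0 0; 0 -0.1 -0.8 0 0 0; 0 -0.1 -0.9 0 0 0; 0 -0.1 -0.9 0 0 0", gripper=0.7)

```text
time_s: 28.25
ee_pos: [0.4645, -0.1177, 0.2225]
orientation: [0.003, 1.0, 0.0, -0.001]
force: [0.1, 0.4, -0.5]
grip_width: 0.0598
```

```bash
python3 -c "
from h import *
st()
p,d,i=cam('wrist'); save(p,'wrist9.png')"
```

```text
t 28.25 pos [ 0.4645 -0.1177  0.2225] jaw ang 89.7 zax [-0.002  0.    -1.   ] grasp [ 0.4641 -0.1177  0.0675] w 0.0598 F [ 0.1  0.4 -0.5] j [ 0.14  0.61  0.02  2.27 -0.03  0.26  1.75]
```

View pics/wrist9.png

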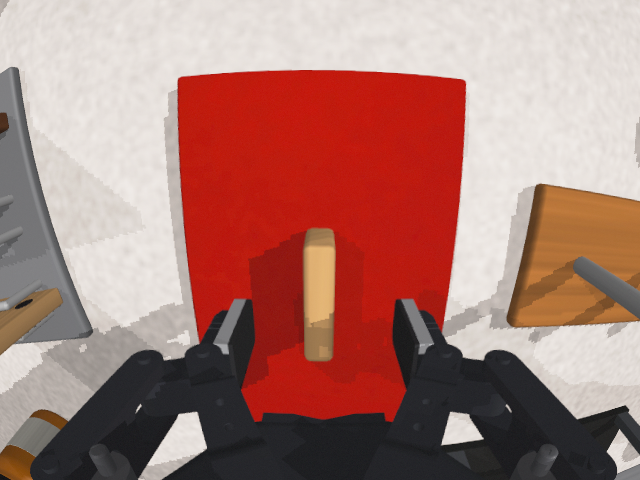

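Emit:
arm_command(plan="0 -0.013 -0.05 0 0 0; 0 -0.013 -0.1 0 0 0; 0 -0.013 -0.15 0 0 0; 0 -0.013 -0.2 0 0 0; 0 -0.013 -0.21 0 0 0; 0 -0.013 -0.21 0 0 0; 0 -0.013 -0.21 0 0 0; 0 -0.013 -0.21 0 0 0; 0 -0.013 -0.21 0 0 0; 0 -0.013 -0.21 0 0 0", gripper=0.7)

```text
time_s: 29.55
ee_pos: [0.4649, -0.1198, 0.1922]
orientation: [0.003, 1.0, -0.0, 0.0]
force: [0.5, 0.2, -0.3]
grip_width: 0.0599
```

Emit:
arm_command(plan="0 0 0 0 0 0; 0 0 0 0 0 0; 0 0 0 0 0 0; 0 0 0 0 0 0; 0 0 0 0 0 0; 0 0 0 0 0 0; 0 0 0 0 0 0; 0 0 0 0 0 0; 0 0 0 0 0 0; 0 0 0 0 0 0", gripper=0)

```text
time_s: 30.8
ee_pos: [0.4649, -0.1198, 0.1923]
orientation: [0.003, 1.0, -0.0, 0.0]
force: [0.1, -0.4, 5.2]
grip_width: 0.0126
```

```bash
python3 -c "
from h import *
st()"
```

```text
t 30.80 pos [ 0.4649 -0.1198  0.1923] jaw ang 89.7 zax [ 0. -0. -1.] grasp [ 0.4649 -0.1198  0.0373] w 0.0126 F [ 0.1 -0.4  5.2] j [ 0.15  0.67  0.01  2.28 -0.03  0.2   1.76]
```

Emit:
arm_command(plan="0 0 0.05 0 0 0; 0 0 0.15 0 0 0; 0 0 0.25 0 0 0; 0 0 0.35 0 0 0; 0 0 0.45 0 0 0; 0 0 0.55 0 0 0; 0 0 0.65 0 0 0; 0 0 0.75 0 0 0; 0 0 0.85 0 0 0; 0 0 0.93 0 0 0")

```text
time_s: 32.05
ee_pos: [0.4649, -0.1198, 0.3327]
orientation: [0.003, 1.0, -0.0, 0.0]
force: [-0.6, -0.5, -2.0]
grip_width: 0.0127
```

Emit:
arm_command(plan="0 0.1 0 0 0 0; 0 0.2 0 0 0 0; 0 0.3 0 0 0 0; 0 0.4 0 0 0 0; 0 0.5 0 0 0 0; 0 0.6 0 0 0 0; 0 0.7 0 0 0 0; 0 0.8 0 0 0 0; 0 0.9 0 0 0 0; 0 1 0 0 0 0")

```text
time_s: 33.3
ee_pos: [0.4649, 0.0312, 0.3317]
orientation: [0.003, 1.0, 0.0, 0.0]
force: [0.3, -0.0, -1.8]
grip_width: 0.0131
```

```bash
python3 -c "
from h import *
st()
p,P,Z=top('top10.png'); tin(P,Z,p)
p,d,i=cam('scene'); save(p,'scene10.png')"
```

```text
t 33.30 pos [0.4649 0.0312 0.3317] jaw ang 89.7 zax [ 0.  0. -1.] grasp [0.4649 0.0312 0.1767] w 0.0131 F [ 0.3 -0.  -1.8] j [-0.19  0.39  0.04  2.24 -0.03  0.51  1.43]
tinrim 846 z 0.069 mean [0.4325 0.3462 0.0692] rect [436.7 347.7] [203.9 136.5] 2.8
```

View pics/scene10.png

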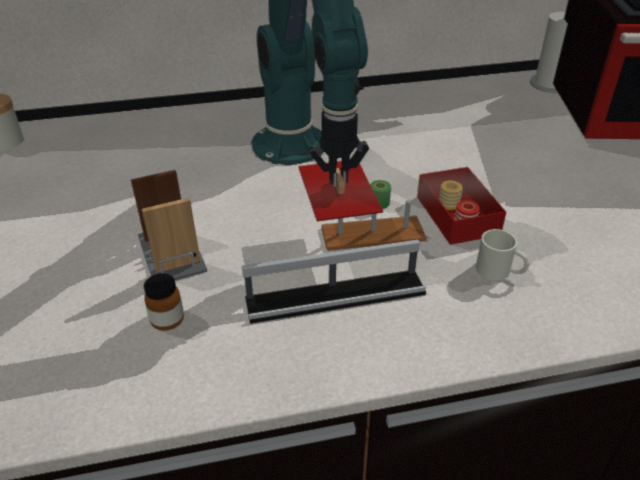

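The tin has just shifted by about 4 mm, so the knock may still be under way. I'll wait here a moment and look again.

Emit:
arm_command(plan="0 0 0 0 0 0; 0 0 0 0 0 0; 0 0 0 0 0 0; 0 0 0 0 0 0; 0 0 0 0 0 0; 0 0 0 0 0 0; 0 0 0 0 0 0; 0 0 0 0 0 0; 0 0 0 0 0 0; 0 0 0 0 0 0")

```text
time_s: 34.65
ee_pos: [0.4649, 0.0302, 0.3317]
orientation: [0.003, 1.0, -0.0, 0.0]
force: [0.1, -0.9, -1.0]
grip_width: 0.0129
```

```bash
python3 -c "
from h import *
st()
p,P,Z=top('top11.png'); tin(P,Z,p)
m=boxm(80,180,195,340)&(Z>.05)&(Z<.0625)
hsv=cv2.cvtColor(p,cv2.COLOR_RGB2HSV); H=hsv[...,0]
rep(P,'yel',m&(H>15)&(H<35)&(hsv[...,1]>100)); 
save(cv2.resize(p[190:340,70:220],None,fx=4,fy=4),'crop11.png')
# lid
rep(P,'lid',boxm(180,120,450,400)&(Z>.13)&(Z<.165)&(p[...,0]>90)&(p[...,1]<60))"
```

```text
t 34.65 pos [0.4649 0.0302 0.3317] jaw ang 89.7 zax [ 0. -0. -1.] grasp [0.4649 0.0302 0.1767] w 0.0129 F [ 0.1 -0.9 -1. ] j [-0.19  0.39  0.04  2.24 -0.03  0.51  1.43]
tinrim 849 z 0.069 mean [0.4315 0.3465 0.0692] rect [436.7 347.6] [204.  136.4] 3.2
yel 595 z 0.059 mean [0.4002 0.342  0.0586] rect [430.5 349.7] [130.8  52.9] 11.5
lid 781 z 0.151 mean [ 0.5091 -0.0335  0.1511] rect [487.  -37.7] [168.4  25.8] 5.4
```

View pics/crop11.png

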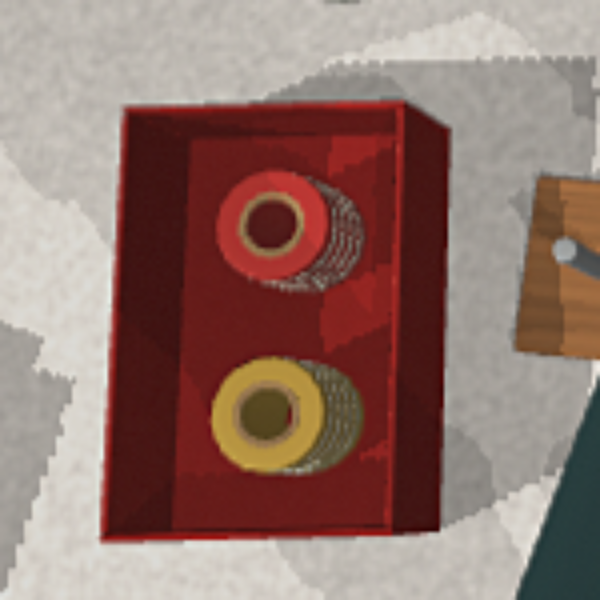

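View pics/top11.png

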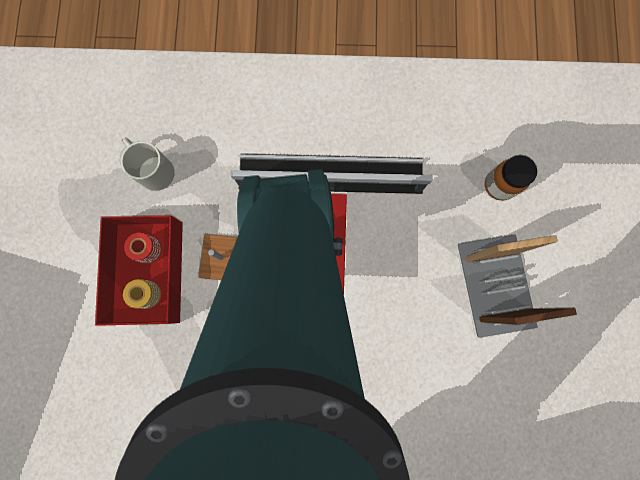

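The tin has come to rest at (436.7, 347.6) mm with yaw 3.1°. Both spools are upright at crop (272,225) and (268,415). The lid goes there.

Emit:
arm_command(plan="-0.01 0.1 0 0 0 0.01; -0.02 0.2 0 0 0 0.02; -0.03 0.3 0 0 0 0.03; -0.04 0.4 0 0 0 0.04; -0.05 0.5 0 0 0 0.05; -0.06 0.6 0 0 0 0.06; -0.07 0.7 0 0 0 0.07; -0.08 0.8 0 0 0 0.076; -0.09 0.9 0 0 0 0.076; -0.1 1 0 0 0 0.076")

```text
time_s: 35.95
ee_pos: [0.4498, 0.1812, 0.3316]
orientation: [-0.027, 1.0, -0.0, 0.0]
force: [0.6, 0.3, -2.0]
grip_width: 0.0129
```

Emit:
arm_command(plan="-0.01 0.11 0 0 0 0; -0.02 0.22 0 0 0 0; -0.03 0.33 0 0 0 0; -0.04 0.44 0 0 0 0; -0.05 0.55 0 0 0 0; -0.06 0.66 0 0 0 0; -0.07 0.77 0 0 0 0; -0.08 0.88 0 0 0 0; -0.088 1 0 0 0 0; -0.088 1 0 0 0 0")

```text
time_s: 37.2
ee_pos: [0.4363, 0.3324, 0.3317]
orientation: [-0.029, 1.0, 0.001, 0.0]
force: [-0.2, -0.2, -0.8]
grip_width: 0.0129
```

```bash
python3 -c "
from h import *
st()
p,d,i=cam('wrist'); save(p,'wrist12.png')
p,d,i=cam('scene'); save(p,'scene12.png')
p,P,Z=top('top12.png'); tin(P,Z,p)"
```

```text
t 37.20 pos [0.4363 0.3324 0.3317] jaw ang 93.3 zax [ 0.001  0.001 -1.   ] grasp [0.4364 0.3326 0.1767] w 0.0129 F [-0.2 -0.2 -0.8] j [-0.76  0.47  0.03  2.07 -0.03  0.6   0.92]
tinrim 230 z 0.069 mean [0.4358 0.2815 0.069 ] rect [440.1 282.2] [203.2   4.6] 3.1
```

View pics/scene12.png

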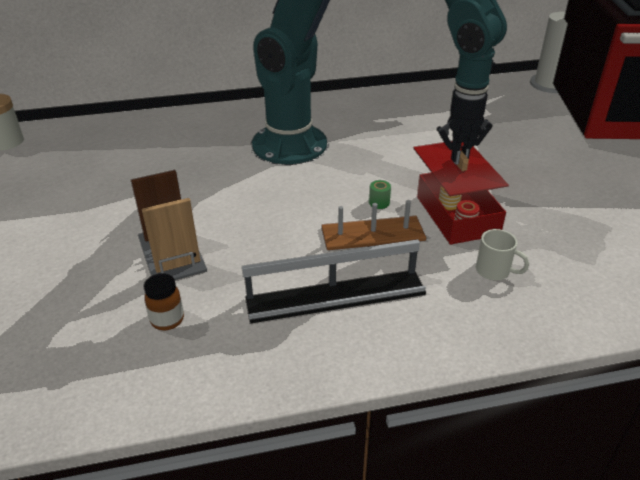

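View pics/wrist12.png

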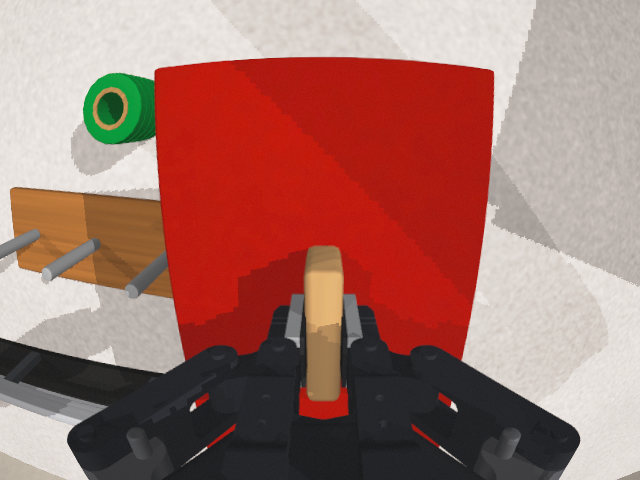

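View pics/top12.png

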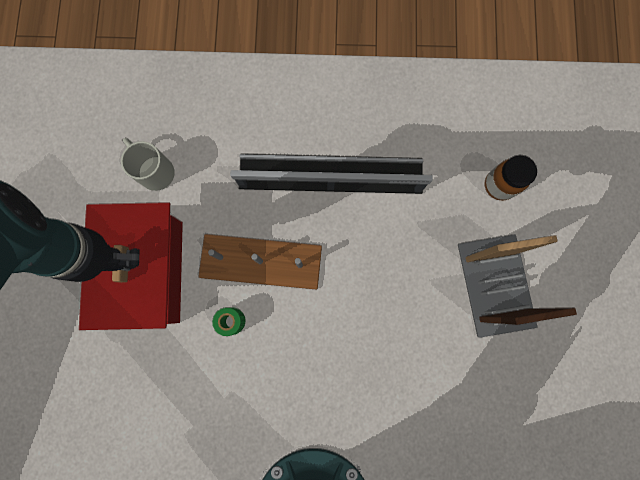

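The lid is level over the tin. I'll shift the last 16 mm in y and lower it.

Emit:
arm_command(plan="0 0.05 0 0 0 0; 0 0.108 0 0 0 0; 0 0.108 0 0 0 0; 0 0.108 -0.06 0 0 0; 0 0.108 -0.12 0 0 0; 0 0.108 -0.18 0 0 0; 0 0.108 -0.24 0 0 0; 0 0.108 -0.3 0 0 0; 0 0.108 -0.36 0 0 0; 0 0.108 -0.36 0 0 0")

```text
time_s: 38.6
ee_pos: [0.4364, 0.3462, 0.2768]
orientation: [-0.027, 1.0, -0.001, -0.001]
force: [-0.4, 0.3, -1.5]
grip_width: 0.0132
```

```bash
python3 -c "
from h import *
st()
p,P,Z=top('top13.png')
rep(P,'lid',boxm(60,170,200,350)&(Z>.085)&(Z<.105)&(p[...,0]>90)&(p[...,1]<60))
tin(P,Z,p)
p,d,i=cam('scene'); save(cv2.resize(p[130:290,380:560],None,fx=4,fy=3.7),'scene13.png')"
```

```text
t 38.60 pos [0.4364 0.3462 0.2768] jaw ang 93.1 zax [-0.001 -0.001 -1.   ] grasp [0.4362 0.346  0.1218] w 0.0132 F [-0.4  0.3 -1.5] j [-0.77  0.57  0.03  2.08 -0.03  0.5   0.9 ]
lid 6956 z 0.096 mean [0.4286 0.34   0.0964] rect [436.4 345.1] [213.2 143.7] 2.9
tinrim 84 z 0.067 mean [0.438  0.2807 0.0677] rect [440.9 280.7] [201.    2.3] 2.8
```

View pics/scene13.png

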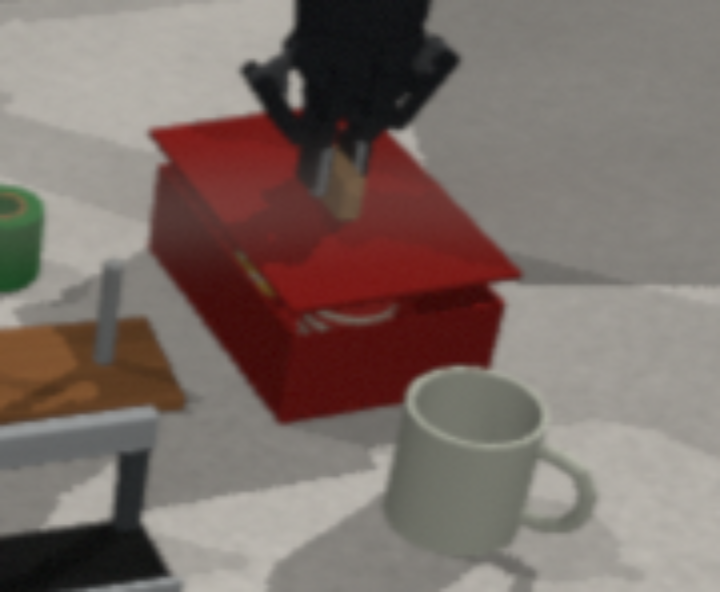

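The lid is level at (436.4, 345.1), 2.5 mm short in y, which I'll correct. Then I'll lower and release it.

Emit:
arm_command(plan="0 0.014 0 0 0 0; 0 0.014 -0.02 0 0 0; 0 0.014 -0.04 0 0 0; 0 0.014 -0.06 0 0 0; 0 0.014 -0.08 0 0 0; 0 0.014 -0.1 0 0 0; 0 0.014 -0.115 0 0 0; 0 0.014 -0.125 0 0 0; 0 0.014 -0.13 0 0 0; 0 0.014 -0.13 0 0 0")

```text
time_s: 39.95
ee_pos: [0.4367, 0.3485, 0.2582]
orientation: [-0.027, 1.0, -0.0, 0.0]
force: [0.6, -1.1, -2.2]
grip_width: 0.0132
```

Emit:
arm_command(plan="0 0 0 0 0 0; 0 0 0 0 0 0; 0 0 0 0 0 0; 0 0 0 0 0 0; 0 0 0 0 0 0; 0 0 0 0 0 0; 0 0 0.1 0 0 0; 0 0 0.3 0 0 0; 0 0 0.5 0 0 0; 0 0 0.7 0 0 0", gripper=0.5)

```text
time_s: 41.2
ee_pos: [0.4366, 0.3484, 0.3651]
orientation: [-0.027, 1.0, 0.0, 0.0]
force: [0.2, 0.3, 0.5]
grip_width: 0.0426
```

Emit:
arm_command(plan="0 -0.1 0.1 0 0 0; 0 -0.2 0.2 0 0 0; 0 -0.3 0.3 0 0 0; 0 -0.4 0.4 0 0 0; 0 -0.5 0.5 0 0 0; 0 -0.6 0.5 0 0 0; 0 -0.7 0.5 0 0 0; 0 -0.8 0.5 0 0 0; 0 -0.9 0.5 0 0 0; 0 -1 0.5 0 0 0")

```text
time_s: 42.45
ee_pos: [0.4366, 0.1975, 0.4379]
orientation: [-0.027, 1.0, -0.0, -0.0]
force: [-0.4, 0.6, -0.0]
grip_width: 0.043
```

```bash
python3 -c "
from h import *
st()
p,P,Z=top('top14.png')
rep(P,'lid',boxm(60,170,200,350)&(Z>.06)&(Z<.09)&(p[...,0]>90)&(p[...,1]<60))
m=boxm(60,170,200,350)&(Z>.07)&(Z<.09)&(p[...,0]>90)&(p[...,1]<60)
q=P[m]; A=np.c_[q[:,:2],np.ones(len(q))]; print('plane',np.linalg.lstsq(A,q[:,2],rcond=None)[0])
p,d,i=cam('scene'); save(p,'scene14.png')"
```

```text
t 42.45 pos [0.4366 0.1975 0.4379] jaw ang 93.1 zax [-0. -0. -1.] grasp [0.4365 0.1974 0.2829] w 0.0430 F [-0.4  0.6 -0. ] j [-0.59  0.24  0.08  2.12 -0.03  0.79  1.14]
lid 3421 z 0.076 mean [0.3809 0.3332 0.076 ] rect [437.4 339. ] [213.4 126.6] 2.8
plane [-0.00160999 -0.00131352  0.07708403]
```

View pics/scene14.png

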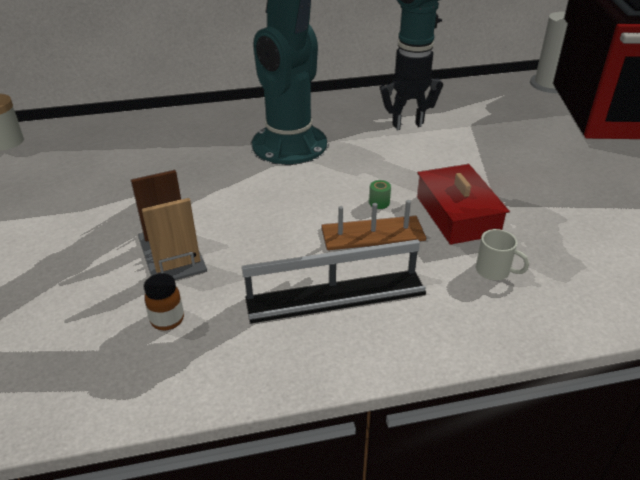

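The lid plate top reads 76 mm, exactly the seated height, and its slope is about 0.002 rad. Next are the boards. I'll swing over to the light one, turning -82° to bring the jaws to 11°.

Emit:
arm_command(plan="0.02 -0.1 0 0 0 -0.06; 0.04 -0.2 0 0 0 -0.12; 0.06 -0.3 0 0 0 -0.18; 0.08 -0.4 0 0 0 -0.24; 0.1 -0.5 0 0 0 -0.3; 0.12 -0.6 0 0 0 -0.36; 0.14 -0.7 0 0 0 -0.42; 0.16 -0.8 0 0 0 -0.48; 0.18 -0.9 0 0 0 -0.54; 0.2 -1 0 0 0 -0.6", gripper=0.9)

```text
time_s: 43.8
ee_pos: [0.4669, 0.0475, 0.4382]
orientation: [0.208, 0.978, 0.0, 0.0]
force: [-0.2, -0.5, -0.3]
grip_width: 0.0769
```

Emit:
arm_command(plan="0.01 -0.1 0 0 0 -0.06; 0.02 -0.2 0 0 0 -0.12; 0.03 -0.3 0 0 0 -0.18; 0.04 -0.4 0 0 0 -0.24; 0.05 -0.5 0 0 0 -0.3; 0.06 -0.6 0 0 0 -0.36; 0.07 -0.7 0 0 0 -0.42; 0.08 -0.8 0 0 0 -0.48; 0.09 -0.9 0 0 0 -0.54; 0.1 -1 0 0 0 -0.6")

```text
time_s: 45.05
ee_pos: [0.4818, -0.1025, 0.4381]
orientation: [0.431, 0.902, 0.0, 0.0]
force: [0.6, 0.2, 0.5]
grip_width: 0.0765
```

Emit:
arm_command(plan="0.01 -0.1 0 0 0 -0.06; 0.01 -0.2 0 0 0 -0.12; 0.02 -0.3 0 0 0 -0.18; 0.02 -0.4 0 0 0 -0.24; 0.03 -0.5 0 0 0 -0.3; 0.03 -0.6 0 0 0 -0.36; 0.04 -0.7 0 0 0 -0.42; 0.04 -0.8 0 0 0 -0.48; 0.05 -0.9 0 0 0 -0.54; 0.05 -1 0 0 0 -0.62")

```text
time_s: 46.3
ee_pos: [0.4893, -0.2525, 0.4381]
orientation: [0.636, 0.772, 0.0, 0.0]
force: [1.0, -0.2, -0.3]
grip_width: 0.0769
```

```bash
python3 -c "
from h import *
st()
p,P,Z=top('top15.png')
rep(P,'boardfar',boxm(440,225,600,275)&(Z>.174)&(Z<.19))
rep(P,'boardnear',boxm(440,290,600,340)&(Z>.174)&(Z<.19))
rep(P,'lid',boxm(60,170,200,350)&(Z>.073)&(Z<.08)&(p[...,0]>90)&(p[...,1]<60))
p,d,i=cam('wrist'); save(p,'wrist15.png')"
```

```text
t 46.30 pos [ 0.4893 -0.2525  0.4381] jaw ang 11.0 zax [ 0. -0. -1.] grasp [ 0.4893 -0.2525  0.2831] w 0.0769 F [ 1.  -0.2 -0.3] j [-0.02  0.37  0.55  1.99 -0.25  0.85  0.86]
boardfar 80 z 0.179 mean [ 0.4817 -0.3064  0.1789] rect [ 488.7 -338.9] [12.2 96.9] 11.0
boardnear 390 z 0.180 mean [ 0.3697 -0.3534  0.1797] rect [ 369.7 -355.3] [12.2 81.6] 11.0
lid 7523 z 0.076 mean [0.4334 0.349  0.076 ] rect [436.9 347.8] [213.3 143.7] 2.8
```

View pics/wrist15.png

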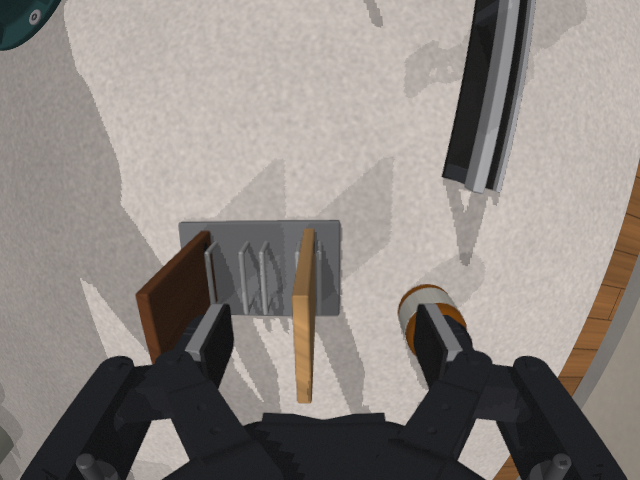

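Emit:
arm_command(plan="0 -0.15 0 0 0 0; 0 -0.3 0 0 0 0; 0 -0.45 0 0 0 0; 0 -0.583 0 0 0 0; 0 -0.583 -0.1 0 0 0; 0 -0.583 -0.2 0 0 0; 0 -0.583 -0.3 0 0 0; 0 -0.583 -0.35 0 0 0; 0 -0.583 -0.4 0 0 0; 0 -0.583 -0.4 0 0 0")

```text
time_s: 47.65
ee_pos: [0.4891, -0.3387, 0.3776]
orientation: [0.635, 0.773, -0.0, -0.0]
force: [0.4, -0.7, -0.2]
grip_width: 0.0768
```

```bash
python3 -c "
from h import *
st()
p,d,i=cam('wrist'); save(p,'wrist16.png')"
```

```text
t 47.65 pos [ 0.4891 -0.3387  0.3776] jaw ang 11.2 zax [-0.001  0.    -1.   ] grasp [ 0.489  -0.3387  0.2226] w 0.0768 F [ 0.4 -0.7 -0.2] j [ 0.17  0.5   0.5   1.95 -0.34  0.77  1.06]
```

View pics/wrist16.png

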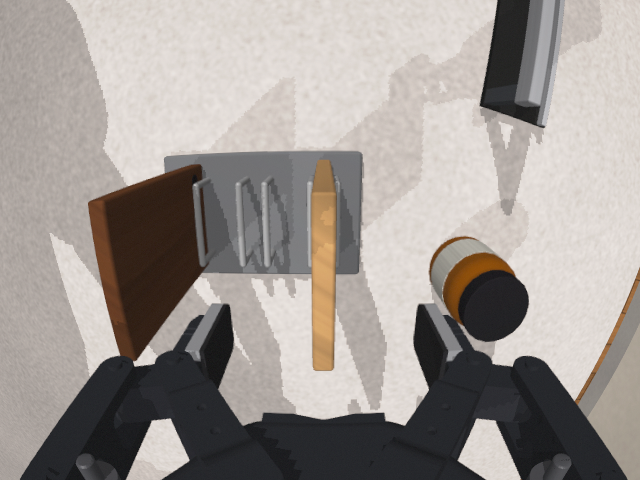

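The light board lies midway between the jaws at column 323. The dark board and the jar are clear of the fingers. I'll lower and grip.

Emit:
arm_command(plan="0 0 -0.07 0 0 0; 0 0 -0.14 0 0 0; 0 0 -0.21 0 0 0; 0 0 -0.28 0 0 0; 0 0 -0.35 0 0 0; 0 0 -0.4 0 0 0; 0 0 -0.43 0 0 0; 0 0 -0.43 0 0 0; 0 0 -0.43 0 0 0; 0 0 -0.43 0 0 0")

```text
time_s: 48.95
ee_pos: [0.4893, -0.339, 0.314]
orientation: [0.635, 0.773, 0.0, 0.0]
force: [-0.8, 0.5, 0.6]
grip_width: 0.0765
```

Emit:
arm_command(plan="0 0 0 0 0 0; 0 0 0 0 0 0; 0 0 0 0 0 0; 0 0 0 0 0 0; 0 0 0 0 0 0; 0 0 0 0 0 0; 0 0 0 0 0 0; 0 0 0 0 0 0; 0 0 0 0 0 0; 0 0 0 0 0 0", gripper=0)

```text
time_s: 50.2
ee_pos: [0.4892, -0.3391, 0.3138]
orientation: [0.635, 0.773, -0.0, 0.0]
force: [0.1, 0.2, 1.8]
grip_width: 0.011
```

Emit:
arm_command(plan="0 0 0.05 0 0 0; 0 0 0.1 0 0 0; 0 0 0.2 0 0 0; 0 0 0.3 0 0 0; 0 0 0.4 0 0 0; 0 0 0.5 0 0 0; 0 0 0.6 0 0 0; 0 0 0.7 0 0 0; 0 0 0.8 0 0 0; 0 0 0.9 0 0 0")

```text
time_s: 51.45
ee_pos: [0.4891, -0.3389, 0.4496]
orientation: [0.635, 0.773, -0.0, -0.0]
force: [0.1, -0.5, -1.7]
grip_width: 0.0113
```

```bash
python3 -c "
from h import *
st()
p,d,i=cam('scene'); save(p,'scene17.png')"
```

```text
t 51.45 pos [ 0.4891 -0.3389  0.4496] jaw ang 11.2 zax [-0.  0. -1.] grasp [ 0.4891 -0.3389  0.2946] w 0.0113 F [ 0.1 -0.5 -1.7] j [ 0.13  0.42  0.55  1.88 -0.27  0.91  1.01]
```

View pics/scene17.png

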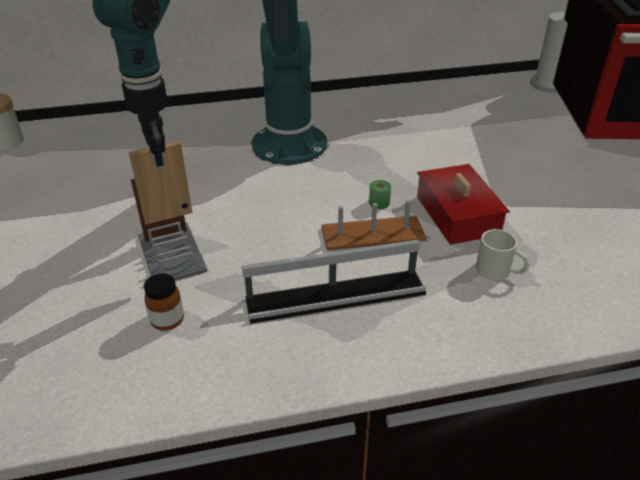

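The board hangs straight, its foot about 146 mm up, with the dark hole mark at (184,206). I'll carry it to the ledge and square the yaw on the way.

Emit:
arm_command(plan="0.03 0.1 0 0 0 -0.03; 0.06 0.2 0 0 0 -0.06; 0.09 0.3 0 0 0 -0.09; 0.12 0.4 0 0 0 -0.12; 0.15 0.5 0 0 0 -0.15; 0.18 0.6 0 0 0 -0.18; 0.21 0.7 0 0 0 -0.21; 0.24 0.8 0 0 0 -0.23; 0.27 0.9 0 0 0 -0.247; 0.3 1 0 0 0 -0.247")

```text
time_s: 52.75
ee_pos: [0.5343, -0.1883, 0.4487]
orientation: [0.706, 0.708, -0.0, -0.0]
force: [-0.4, 0.2, -1.8]
grip_width: 0.0115
```

Emit:
arm_command(plan="0.03 0.07 0 0 -0.04 0; 0.06 0.14 0 0 -0.08 0; 0.09 0.21 0 0 -0.12 0; 0.12 0.28 0 0 -0.16 0; 0.15 0.35 0 0 -0.2 0; 0.18 0.42 0 0 -0.24 0; 0.21 0.49 0 0 -0.28 0; 0.25 0.56 0 0 -0.333 0; 0.31 0.62 0 0 -0.333 0; 0.31 0.62 0 0 -0.333 0")

```text
time_s: 54.0
ee_pos: [0.5817, -0.0946, 0.4486]
orientation: [0.7, 0.703, 0.092, 0.092]
force: [-0.0, -0.7, -1.5]
grip_width: 0.0113
```

```bash
cat >> h.py <<'E'
def foot(s,L=.3038):
    M=Ro.from_quat(s['orientation']).as_matrix(); f=s['ee_pos']+L*M[:,2]; print('foot',f.round(4),'in ledge',(f-[.655,-.016,0]).round(4),'lean',np.degrees(np.arcsin(np.hypot(*M[:2,2]))).round(2))
E
python3 -c "
from h import *
s=st(); foot(s)
p,P,Z=top('top18.png')
rep(P,'railtop',boxm(220,140,440,200)&(Z>.091)&(Z<.1))
p,d,i=cam('scene'); save(p,'scene18.png')
p,d,i=cam('wrist'); save(p,'wrist18.png')"
```

```text
t 54.00 pos [ 0.5817 -0.0946  0.4486] jaw ang 0.2 zax [ 0.259  0.001 -0.966] grasp [ 0.6218 -0.0945  0.2989] w 0.0113 F [-0.  -0.7 -1.5] j [-0.31  0.37  0.53  1.97 -0.39  0.62  0.46]
foot [ 0.6603 -0.0944  0.1552] in ledge [ 0.0053 -0.0784  0.1552] lean 15.0
railtop 686 z 0.094 mean [0.6205 0.0714 0.0945] rect [620.8  71.7] [ 12.8 203. ] 0.2
```

View pics/scene18.png

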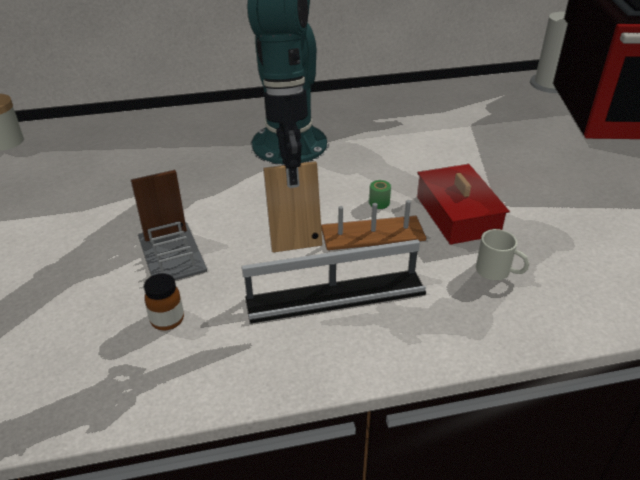

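View pics/wrist18.png

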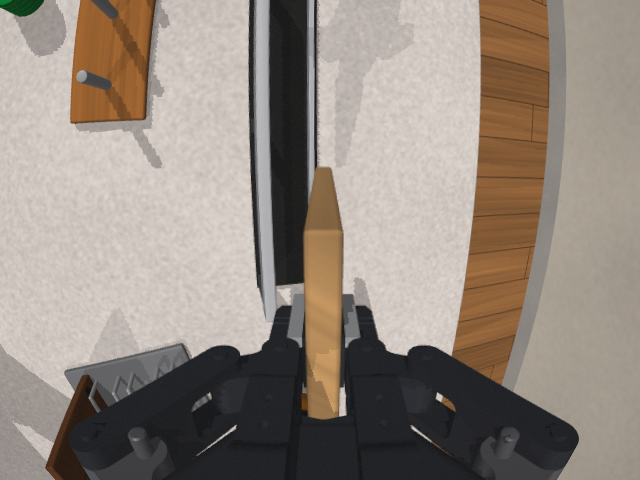

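Emit:
arm_command(plan="0 0 -0.1 0 0 0; 0 0 -0.2 0 0 0; 0 0 -0.3 0 0 0; 0 0 -0.4 0 0 0; 0 0 -0.5 0 0 0; 0 0 -0.6 0 0 0; 0 0 -0.7 0 0 0; 0 0 -0.77 0 0 0; 0 0 -0.82 0 0 0; 0 0 -0.82 0 0 0")

```text
time_s: 55.4
ee_pos: [0.5806, -0.096, 0.3252]
orientation: [0.701, 0.702, 0.092, 0.092]
force: [0.0, 0.1, -1.5]
grip_width: 0.0111
```

```bash
python3 -c "
from h import *
s=st(); foot(s)
p,d,i=cam('scene'); save(cv2.resize(p[180:330,220:440],None,fx=3.6,fy=3.6),'scene19.png')"
```

```text
t 55.40 pos [ 0.5806 -0.096   0.3252] jaw ang 0.1 zax [ 0.258  0.    -0.966] grasp [ 0.6205 -0.096   0.1754] w 0.0111 F [ 0.   0.1 -1.5] j [-0.15  0.52  0.34  2.07 -0.57  0.37  0.64]
foot [ 0.6589 -0.0959  0.0317] in ledge [ 0.0039 -0.0799  0.0317] lean 14.94
```

View pics/scene19.png

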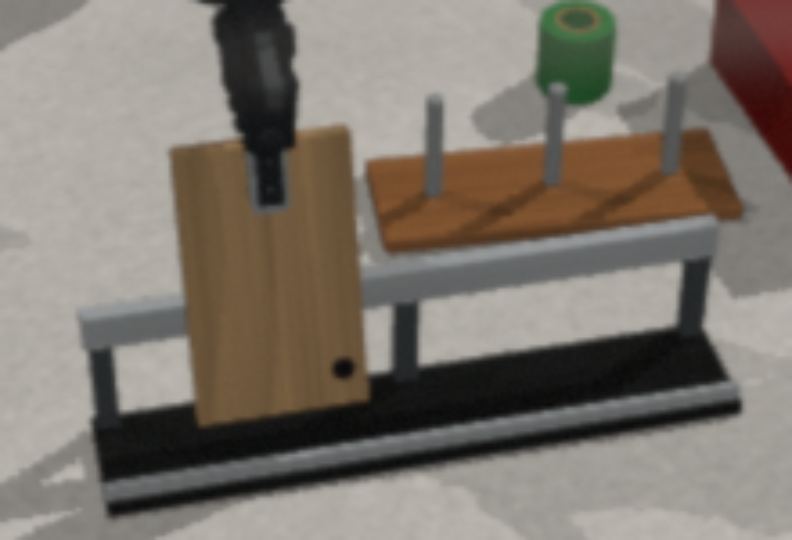

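The board is in front of the rail with its foot between rail and lip. I'll lower the last 21 mm, open, and back out along the tool axis.

Emit:
arm_command(plan="0 0 -0.03 0 0 0; 0 0 -0.06 0 0 0; 0 0 -0.09 0 0 0; 0 0 -0.115 0 0 0; 0 0 -0.13 0 0 0; 0 0 -0.14 0 0 0; 0 0 -0.14 0 0 0; 0 0 -0.14 0 0 0; 0 0 -0.14 0 0 0; 0 0 -0.14 0 0 0")

```text
time_s: 56.7
ee_pos: [0.5807, -0.0959, 0.3047]
orientation: [0.7, 0.702, 0.092, 0.092]
force: [-0.7, -0.1, -3.4]
grip_width: 0.011
```

Emit:
arm_command(plan="0 0 0 0 0 0; 0 0 0 0 0 0; 0 0 0 0 0 0; 0 0 0 0 0 0; 0 0 0 0 0 0; 0 0 0 0 0 0; 0 0 0 0 0 0; 0 0 0 0 0 0; 0 0 0 0 0 0; 0 0 0 0 0 0", gripper=0.5)

```text
time_s: 57.95
ee_pos: [0.5806, -0.096, 0.3047]
orientation: [0.7, 0.702, 0.092, 0.092]
force: [0.3, -0.7, -0.8]
grip_width: 0.0424
```

```bash
python3 -c "
from h import *
s=st(); foot(s)
p,d,i=cam('scene'); save(cv2.resize(p[130:330,220:440],None,fx=3,fy=3),'scene20.png')"
```

```text
t 57.95 pos [ 0.5806 -0.096   0.3047] jaw ang 0.1 zax [ 0.259 -0.    -0.966] grasp [ 0.6207 -0.096   0.1549] w 0.0424 F [ 0.3 -0.7 -0.8] j [-0.12  0.55  0.29  2.08 -0.6   0.32  0.67]
foot [ 0.6592 -0.096   0.0112] in ledge [ 0.0042 -0.08    0.0112] lean 14.98
```

View pics/scene20.png

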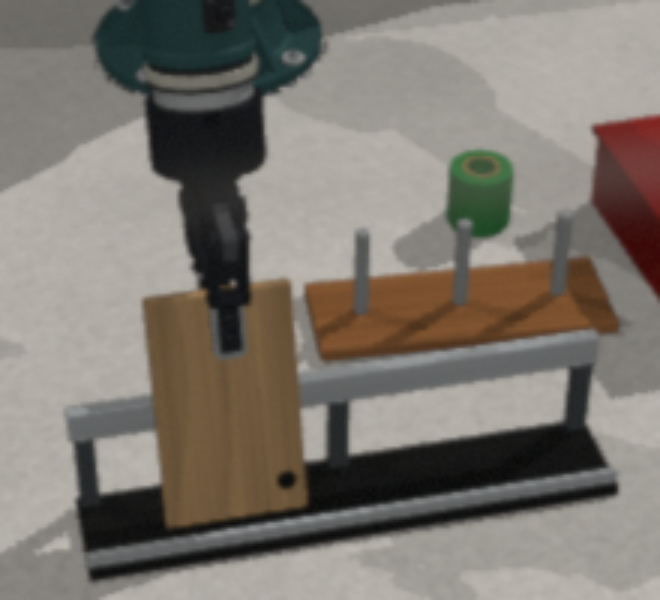

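Emit:
arm_command(plan="-0.02 0 0.08 0 0 0; -0.04 0 0.16 0 0 0; -0.06 0 0.24 0 0 0; -0.08 0 0.32 0 0 0; -0.11 0 0.42 0 0 0; -0.13 0 0.5 0 0 0; -0.16 0 0.6 0 0 0; -0.18 0 0.7 0 0 0; -0.2 0 0.78 0 0 0; -0.22 0 0.84 0 0 0", gripper=0.5)

```text
time_s: 59.25
ee_pos: [0.5475, -0.0959, 0.4316]
orientation: [0.7, 0.702, 0.092, 0.092]
force: [0.0, 0.4, -0.3]
grip_width: 0.0428
```

Emit:
arm_command(plan="-0.05 -0.08 0 0 0.04 0; -0.1 -0.16 0 0 0.08 0; -0.15 -0.24 0 0 0.12 0; -0.2 -0.32 0 0 0.16 0; -0.25 -0.4 0 0 0.2 0; -0.3 -0.48 0 0 0.24 0; -0.35 -0.56 0 0 0.28 0; -0.4 -0.64 0 0 0.32 0; -0.45 -0.72 0 0 0.333 0; -0.5 -0.8 0 0 0.333 0", gripper=0.9)

```text
time_s: 60.5
ee_pos: [0.4722, -0.2167, 0.4306]
orientation: [0.706, 0.708, -0.0, 0.0]
force: [0.2, -0.2, -1.1]
grip_width: 0.0768
```

```bash
python3 -c "
from h import *
s=st()
p,P,Z=top('top21.png')
rep(P,'boardnear',boxm(440,290,600,340)&(Z>.174)&(Z<.19))
p,d,i=cam('scene'); save(p,'scene21.png')"
```

```text
t 60.50 pos [ 0.4722 -0.2167  0.4306] jaw ang 0.1 zax [-0. -0. -1.] grasp [ 0.4722 -0.2167  0.2756] w 0.0768 F [ 0.2 -0.2 -1.1] j [-0.13  0.35  0.61  2.06 -0.27  0.81  0.65]
boardnear few 0
```

View pics/scene21.png

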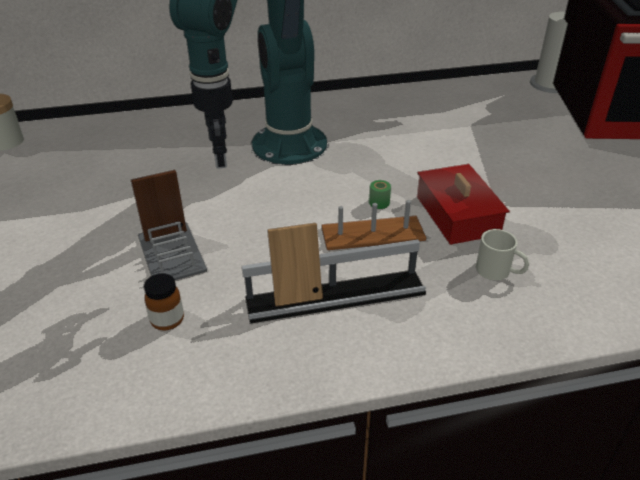

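View pics/top21.png

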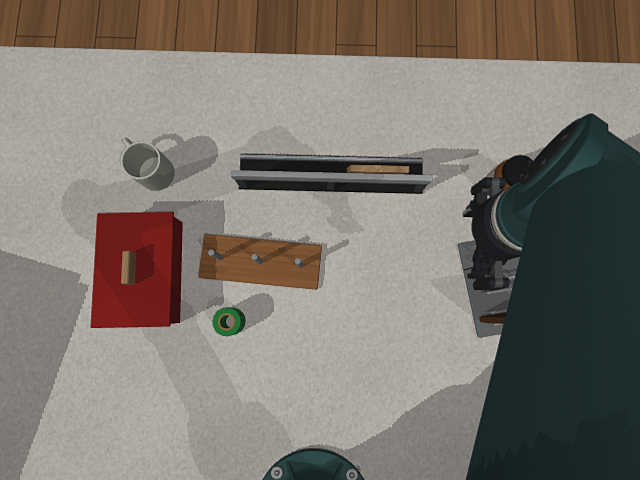

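```bash
cat >> h.py <<'E'
def lean(n,sc,mask):
    p,d,i=sc; P=pts(d,i); Z=P[...,2]
    m=mask&(d>0)&(Z>.02)&(Z<.2); q=P[m]
    from numpy.linalg import svd
    for _ in range(3):
        c=np.median(q,0) if _==0 else q.mean(0); u,s,vt=svd(q-c,full_matrices=False); nn=vt[2]; nn=nn*np.sign(nn[0]); e=(q-c)@nn; q=q[abs(e)<.004]
    print(n,len(q),'normal',nn.round(3),'lean deg',np.degrees(np.arcsin(nn[2])).round(2),'yaw',np.degrees(np.arctan2(nn[1],nn[0])).round(2))
    print('  ledge y range',(np.percentile(q[:,1],[1,99])+.016).round(4),'z range',np.percentile(q[:,2],[.5,99.5]).round(4))
    zf=.012; c=q.mean(0); x=c[0]-(nn[2]*(zf-c[2]))/nn[0]; print('  front face ledge x at z=.012: %.4f'%(x-.655))
E
python3 -c "
from h import *
sc=cam('scene'); p=sc[0]; hsv=cv2.cvtColor(p,cv2.COLOR_RGB2HSV)
m=boxm(262,220,326,308)&(hsv[...,0]>8)&(hsv[...,0]<25)&(hsv[...,1]>60)&(hsv[...,2]>70)
lean('A',sc,m)"
```

```text
A 3215 normal [0.959 0.002 0.282] lean deg 16.37 yaw 0.1
  ledge y range [-0.1292 -0.0321] z range [0.021  0.1776]
  front face ledge x at z=.012: 0.0078
```

The light board leans at 16.4° flat on the rail, square within 0.1°, its foot inside. Now the dark board.

Emit:
arm_command(plan="-0.07 -0.1 0 0 0 0.03; -0.14 -0.2 0 0 0 0.06; -0.21 -0.3 0 0 0 0.09; -0.28 -0.42 0 0 0 0.12; -0.36 -0.54 0 0 0 0.15; -0.44 -0.66 0 0 0 0.18; -0.52 -0.78 0 0 0 0.21; -0.6 -0.88 0 0 0 0.24; -0.67 -0.98 0 0 0 0.242; -0.67 -0.98 0 0 0 0.242")

```text
time_s: 61.9
ee_pos: [0.3717, -0.3636, 0.4308]
orientation: [0.637, 0.771, -0.0, 0.0]
force: [0.0, 0.2, 0.6]
grip_width: 0.0769
```

Emit:
arm_command(plan="0 0 -0.05 0 0 0; 0 0 -0.1 0 0 0; 0 0 -0.15 0 0 0; 0 0 -0.2 0 0 0; 0 0 -0.25 0 0 0; 0 0 -0.3 0 0 0; 0 0 -0.35 0 0 0; 0 0 -0.35 0 0 0; 0 0 -0.35 0 0 0; 0 0 -0.35 0 0 0")

```text
time_s: 63.15
ee_pos: [0.3722, -0.3631, 0.3784]
orientation: [0.636, 0.772, 0.0, 0.0]
force: [-0.2, 0.2, -0.0]
grip_width: 0.0769
```

```bash
python3 -c "
from h import *
s=st()
p,d,i=cam('wrist'); save(p,'wrist22.png')"
```

```text
t 63.15 pos [ 0.3722 -0.3631  0.3784] jaw ang 11.0 zax [ 0.001 -0.    -1.   ] grasp [ 0.3723 -0.3631  0.2234] w 0.0769 F [-0.2  0.2 -0. ] j [ 0.28  0.42  0.54  2.11 -0.33  0.7   1.23]
```

View pics/wrist22.png

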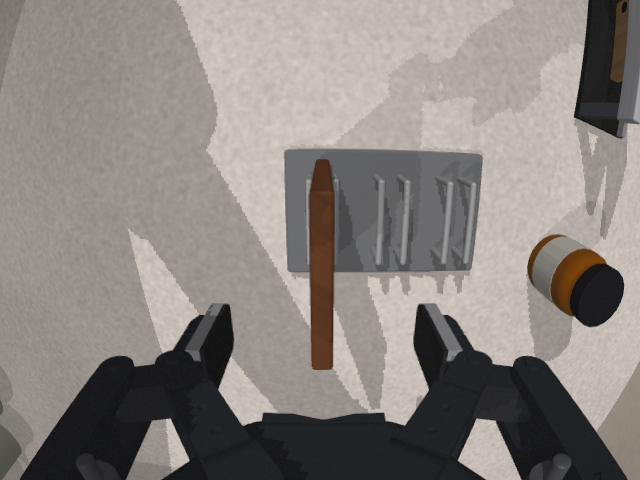

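The dark board is centred between the jaws at column 322. I'll lower, grip and lift.

Emit:
arm_command(plan="0 0 -0.07 0 0 0; 0 0 -0.14 0 0 0; 0 0 -0.21 0 0 0; 0 0 -0.28 0 0 0; 0 0 -0.35 0 0 0; 0 0 -0.4 0 0 0; 0 0 -0.43 0 0 0; 0 0 -0.43 0 0 0; 0 0 -0.43 0 0 0; 0 0 -0.43 0 0 0")

```text
time_s: 64.45
ee_pos: [0.3722, -0.363, 0.314]
orientation: [0.636, 0.772, 0.0, 0.0]
force: [-0.9, -0.8, -0.4]
grip_width: 0.0769
```

Emit:
arm_command(plan="0 0 0 0 0 0; 0 0 0 0 0 0; 0 0 0 0 0 0; 0 0 0 0 0 0; 0 0 0 0 0 0; 0 0 0 0 0 0; 0 0 0 0 0 0; 0 0 0 0 0 0; 0 0 0 0 0 0; 0 0 0 0 0 0", gripper=0)

```text
time_s: 65.7
ee_pos: [0.3722, -0.3631, 0.3138]
orientation: [0.636, 0.772, -0.0, 0.0]
force: [-0.5, 0.2, 3.6]
grip_width: 0.0112
```

Emit:
arm_command(plan="0 0 0.05 0 0 0; 0 0 0.1 0 0 0; 0 0 0.2 0 0 0; 0 0 0.3 0 0 0; 0 0 0.4 0 0 0; 0 0 0.5 0 0 0; 0 0 0.6 0 0 0; 0 0 0.7 0 0 0; 0 0 0.8 0 0 0; 0 0 0.9 0 0 0")

```text
time_s: 66.95
ee_pos: [0.3721, -0.3629, 0.4496]
orientation: [0.636, 0.772, -0.0, -0.0]
force: [0.1, -0.2, -1.8]
grip_width: 0.0115
```

```bash
python3 -c "
from h import *
st()
p,d,i=cam('scene'); save(p,'scene23.png')"
```

```text
t 66.95 pos [ 0.3721 -0.3629  0.4496] jaw ang 11.0 zax [-0.  0. -1.] grasp [ 0.3721 -0.3629  0.2946] w 0.0115 F [ 0.1 -0.2 -1.8] j [ 0.21  0.32  0.61  2.04 -0.24  0.85  1.15]
```

View pics/scene23.png

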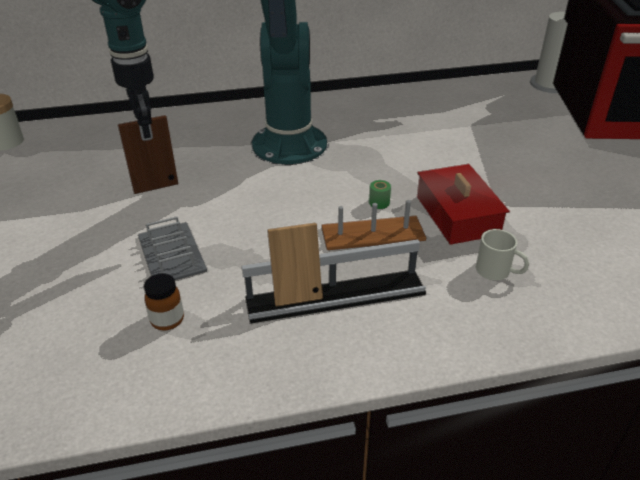

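The dark board is gripped with its foot about 146 mm up. I'll carry it, staying at low x until it is past the light board.

Emit:
arm_command(plan="0.03 0.1 0 0 0 -0.03; 0.06 0.2 0 0 0 -0.06; 0.1 0.3 0 0 0 -0.09; 0.13 0.4 0 0 0 -0.12; 0.16 0.5 0 0 0 -0.15; 0.2 0.6 0 0 0 -0.18; 0.23 0.7 0 0 0 -0.21; 0.26 0.8 0 0 0 -0.23; 0.29 0.9 0 0 0 -0.242; 0.32 1 0 0 0 -0.242")

```text
time_s: 68.25
ee_pos: [0.4202, -0.2125, 0.4487]
orientation: [0.707, 0.708, -0.0, -0.0]
force: [-0.0, 0.3, -2.5]
grip_width: 0.0114
```

Emit:
arm_command(plan="0.04 0.1 0 0 0 0; 0.09 0.2 0 0 0 0; 0.14 0.3 0 0 0 0; 0.18 0.4 0 0 0 0; 0.23 0.5 0 0 0 0; 0.28 0.6 0 0 0 0; 0.33 0.7 0 0 0 0; 0.38 0.8 0 0 0 0; 0.43 0.9 0 0 0 0; 0.47 1 0 0 0 0")

```text
time_s: 69.5
ee_pos: [0.4912, -0.0619, 0.4486]
orientation: [0.706, 0.708, 0.0, 0.0]
force: [0.7, 0.0, -1.2]
grip_width: 0.0113
```

Emit:
arm_command(plan="0 0.1 0 0 0 0; 0 0.2 0 0 0 0; 0 0.3 0 0 0 0; 0.02 0.4 0 0 0 0; 0.05 0.5 0 0 0 0; 0.08 0.6 0 0 0 0; 0.11 0.7 0 0 0 0; 0.15 0.8 0 0 0 0; 0.2 0.88 0 0 0 0; 0.2 0.88 0 0 0 0")

```text
time_s: 70.75
ee_pos: [0.5215, 0.0704, 0.4486]
orientation: [0.706, 0.708, 0.0, 0.0]
force: [-0.8, -0.7, -1.7]
grip_width: 0.0113
```

Emit:
arm_command(plan="0.04 0 0 0 -0.04 0; 0.08 0 0 0 -0.08 0; 0.12 0 0 0 -0.12 0; 0.16 0 0 0 -0.16 0; 0.2 0 0 0 -0.2 0; 0.25 0 0 0 -0.24 0; 0.3 0 0 0 -0.28 0; 0.35 0 0 0 -0.32 0; 0.4 0 0 0 -0.333 0; 0.4 0 0 0 -0.333 0")

```text
time_s: 72.0
ee_pos: [0.5812, 0.0691, 0.4487]
orientation: [0.7, 0.702, 0.092, 0.093]
force: [0.2, 0.3, -1.5]
grip_width: 0.0115
```

```bash
python3 -c "
from h import *
s=st(); foot(s)
p,d,i=cam('scene'); save(p,'scene24.png')"
```

```text
t 72.00 pos [0.5812 0.0691 0.4487] jaw ang 0.1 zax [ 0.259 -0.    -0.966] grasp [0.6214 0.0691 0.299 ] w 0.0115 F [ 0.2  0.3 -1.5] j [-0.6   0.36  0.51  1.98 -0.25  0.6   0.05]
foot [0.6599 0.0691 0.1553] in ledge [0.0049 0.0851 0.1553] lean 15.01
```

View pics/scene24.png

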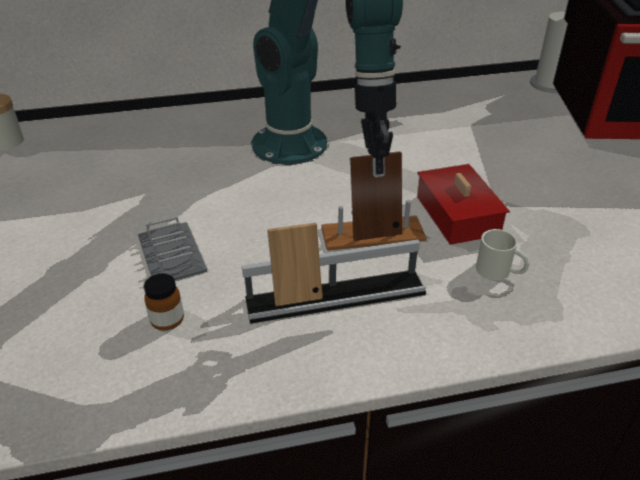

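Emit:
arm_command(plan="0 0 -0.1 0 0 0; 0 0 -0.2 0 0 0; 0 0 -0.3 0 0 0; 0 0 -0.4 0 0 0; 0 0 -0.5 0 0 0; 0 0 -0.6 0 0 0; 0 0 -0.7 0 0 0; 0 0 -0.77 0 0 0; 0 0 -0.82 0 0 0; 0 0 -0.82 0 0 0")

```text
time_s: 73.3
ee_pos: [0.5806, 0.069, 0.3252]
orientation: [0.7, 0.702, 0.092, 0.092]
force: [-0.9, -0.1, -2.2]
grip_width: 0.011
```

```bash
python3 -c "
from h import *
s=st(); foot(s)
p,d,i=cam('scene'); save(cv2.resize(p[180:330,220:440],None,fx=3.6,fy=3.6),'scene25.png')"
```

```text
t 73.30 pos [0.5806 0.069  0.3252] jaw ang 0.1 zax [ 0.258 -0.    -0.966] grasp [0.6205 0.069  0.1754] w 0.0110 F [-0.9 -0.1 -2.2] j [-0.46  0.51  0.35  2.08 -0.39  0.33  0.17]
foot [0.6589 0.069  0.0316] in ledge [0.0039 0.085  0.0316] lean 14.94
```

View pics/scene25.png

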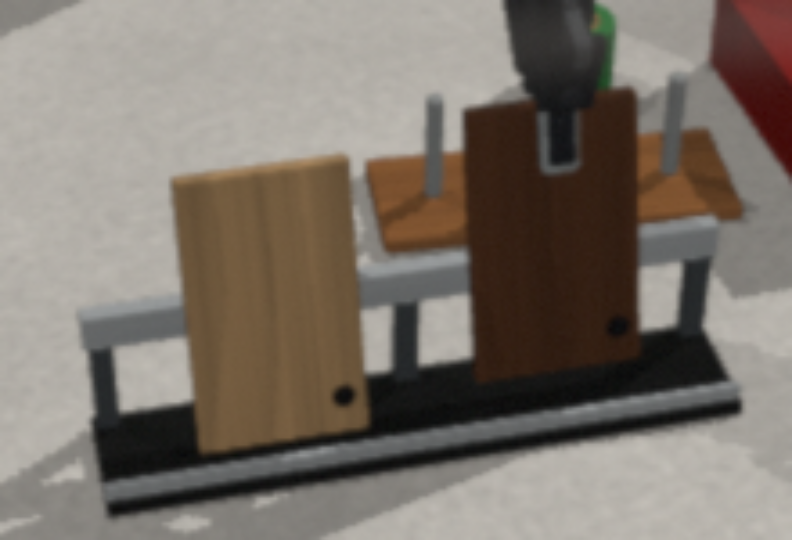

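The dark board is above the ledge base, in front of the rail and next to the light one. I'll set it down, release and retreat.

Emit:
arm_command(plan="0 0 -0.03 0 0 0; 0 0 -0.06 0 0 0; 0 0 -0.09 0 0 0; 0 0 -0.115 0 0 0; 0 0 -0.13 0 0 0; 0 0 -0.14 0 0 0; 0 0 -0.14 0 0 0; 0 0 -0.14 0 0 0; 0 0 -0.14 0 0 0; 0 0 -0.14 0 0 0")

```text
time_s: 74.6
ee_pos: [0.5807, 0.0691, 0.3048]
orientation: [0.7, 0.702, 0.092, 0.092]
force: [-0.1, 0.8, -0.8]
grip_width: 0.0115
```

Emit:
arm_command(plan="0 0 0 0 0 0; 0 0 0 0 0 0; 0 0 0 0 0 0; 0 0 0 0 0 0; 0 0 0 0 0 0; 0 0 0 0 0 0; 0 0 0 0 0 0; 0 0 0 0 0 0; 0 0 0 0 0 0; 0 0 0 0 0 0", gripper=0.5)

```text
time_s: 75.85
ee_pos: [0.5807, 0.069, 0.3047]
orientation: [0.7, 0.702, 0.092, 0.092]
force: [0.0, -0.3, -0.5]
grip_width: 0.0427
```

Emit:
arm_command(plan="-0.02 0 0.08 0 0 0; -0.04 0 0.16 0 0 0; -0.06 0 0.24 0 0 0; -0.08 0 0.32 0 0 0; -0.11 0 0.42 0 0 0; -0.13 0 0.5 0 0 0; -0.16 0 0.6 0 0 0; -0.18 0 0.7 0 0 0; -0.2 0 0.78 0 0 0; -0.22 0 0.84 0 0 0")

```text
time_s: 77.1
ee_pos: [0.5475, 0.0691, 0.4316]
orientation: [0.7, 0.702, 0.092, 0.092]
force: [-0.3, 0.2, -0.4]
grip_width: 0.0428
```

Emit:
arm_command(plan="-0.05 0 0 0 0.04 0; -0.1 0 0 0 0.08 0; -0.15 0 0 0 0.12 0; -0.2 0 0 0 0.16 0; -0.25 0 0 0 0.2 0; -0.3 0 0 0 0.24 0; -0.35 0 0 0 0.28 0; -0.4 0 0 0 0.32 0; -0.4 0 0 0 0.333 0; -0.4 0 0 0 0.333 0")

```text
time_s: 78.35
ee_pos: [0.4879, 0.0691, 0.4307]
orientation: [0.706, 0.708, 0.0, 0.0]
force: [0.4, 0.4, 0.8]
grip_width: 0.0428
```

```bash
python3 -c "
from h import *
st()
sc=cam('scene'); p=sc[0]; save(p,'scene26.png'); hsv=cv2.cvtColor(p,cv2.COLOR_RGB2HSV)
m=(hsv[...,0]>8)&(hsv[...,0]<25)&(hsv[...,1]>60)&(hsv[...,2]>70)&boxm(262,220,326,308)
lean('A',sc,m)
m=(hsv[...,2]<120)&(hsv[...,1]>80)&((hsv[...,0]<20))
lean('B',sc,boxm(350,200,400,285)&m)
p,P,Z=top('top26.png')
rep(P,'lid',boxm(60,170,200,350)&(Z>.073)&(Z<.08)&(p[...,0]>70)&(p[...,1]<60))
rep(P,'mug',boxm(110,130,180,200)&(Z>.075)&(Z<.09)); rep(P,'jar',boxm(470,145,550,210)&(Z>.09)&(Z<.11)); tin(P,Z,p)"
```

```text
t 78.35 pos [0.4879 0.0691 0.4307] jaw ang 0.1 zax [ 0. -0. -1.] grasp [0.488  0.0691 0.2757] w 0.0428 F [0.4 0.4 0.8] j [-0.66  0.3   0.54  2.11 -0.21  0.78  0.01]
A 3239 normal [0.96  0.004 0.281] lean deg 16.34 yaw 0.26
  ledge y range [-0.1293 -0.0322] z range [0.0208 0.1775]
  front face ledge x at z=.012: 0.0079
B 2886 normal [0.959 0.005 0.283] lean deg 16.45 yaw 0.32
  ledge y range [0.0353 0.1323] z range [0.0242 0.1776]
  front face ledge x at z=.012: 0.0076
lid 705 z 0.076 mean [0.5099 0.4028 0.076 ] rect [508.6 412.9] [ 49.6 102.8] 59.7
mug 275 z 0.083 mean [0.6481 0.3643 0.0821] rect [643.8 358.3] [76.2 54.2] 0.1
jar 872 z 0.100 mean [ 0.6382 -0.3683  0.0993] rect [ 638.6 -369.6] [60.1 60. ] 88.3
tinrim 204 z 0.074 mean [0.5101 0.4042 0.074 ] rect [509.4 413.3] [47.6 97. ] 60.4
```

View pics/scene26.png

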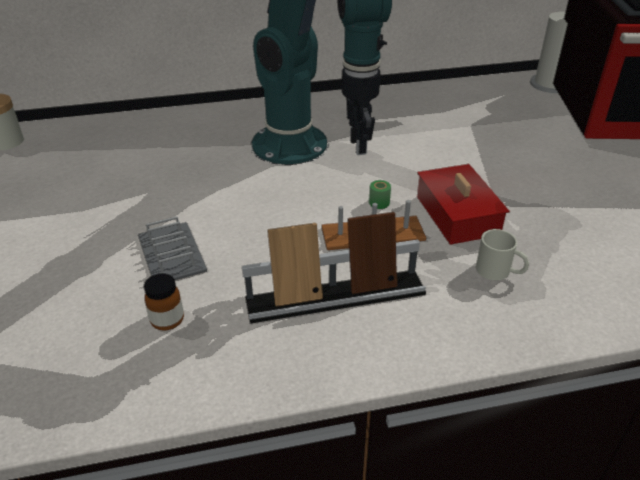

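View pics/top26.png

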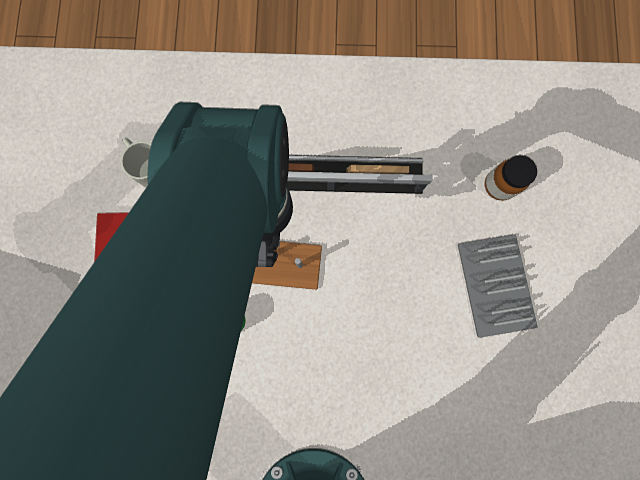

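Both boards lean at about 16.4°, square, roughly 165 mm apart. The arm hides the tin from above, so I'll move it aside for a last look.

Emit:
arm_command(plan="0 -0.1 0 0 0 0; 0 -0.2 0 0 0 0; 0 -0.3 0 0 0 0; 0 -0.4 0 0 0 0; 0 -0.5 0 0 0 0; 0 -0.6 0 0 0 0; 0 -0.7 0 0 0 0; 0 -0.8 0 0 0 0; 0 -0.9 0 0 0 0; 0 -1 0 0 0 0")

```text
time_s: 79.7
ee_pos: [0.4876, -0.0819, 0.4306]
orientation: [0.706, 0.708, -0.0, 0.0]
force: [0.2, -0.2, -0.6]
grip_width: 0.0428
```

Emit:
arm_command(plan="0 -0.1 0 0 0 0; 0 -0.2 0 0 0 0; 0 -0.3 0 0 0 0; 0 -0.4 0 0 0 0; 0 -0.5 0 0 0 0; 0 -0.6 0 0 0 0; 0 -0.7 0 0 0 0; 0 -0.7 0 0 0 0; 0 -0.7 0 0 0 0; 0 -0.7 0 0 0 0")

```text
time_s: 80.95
ee_pos: [0.4878, -0.1852, 0.4305]
orientation: [0.706, 0.708, 0.0, -0.0]
force: [-0.3, 0.8, -0.0]
grip_width: 0.0426
```

```bash
python3 -c "
from h import *
st()
p,P,Z=top('top27.png')
b=boxm(60,170,200,350)&(p[...,0]>70)&(p[...,1]<60)
rep(P,'lid',b&(Z>.073)&(Z<.08))
m=b&(Z>.073)&(Z<.08); q=P[m]; print('plane',np.linalg.lstsq(np.c_[q[:,:2],np.ones(len(q))],q[:,2],rcond=None)[0])
rep(P,'tin below lid',boxm(60,170,200,350)&(Z>.02)&(Z<.066)&(p[...,1]<60))
rep(P,'mug',boxm(110,130,180,200)&(Z>.075)&(Z<.09)); rep(P,'jar',boxm(470,145,550,210)&(Z>.09)&(Z<.11))
sc=cam('scene'); p=sc[0]; save(p,'scene27.png'); hsv=cv2.cvtColor(p,cv2.COLOR_RGB2HSV)
P=pts(sc[1],sc[2]);Z=P[...,2]; rep(P,'tin walls scene',boxm(405,150,515,250)&(Z>.01)&(Z<.066)&(p[...,0]>40)&(p[...,1]<50)); rep(P,'lid scene',boxm(405,150,515,250)&(Z>.073)&(Z<.08)&(p[...,0]>40)&(p[...,1]<90))
"
```

```text
t 80.95 pos [ 0.4878 -0.1852  0.4305] jaw ang 0.2 zax [-0.     0.001 -1.   ] grasp [ 0.4877 -0.1852  0.2755] w 0.0426 F [-0.3  0.8 -0. ] j [-0.18  0.35  0.58  2.06 -0.26  0.81  0.57]
lid 8173 z 0.076 mean [0.4343 0.3463 0.076 ] rect [436.8 347.2] [213.4 145.2] 3.0
plane [-0.00135846 -0.00026924  0.07669685]
tin below lid 641 z 0.039 mean [0.4373 0.2807 0.0384] rect [440.  280.8] [203.5   2.9] 2.9
mug 410 z 0.083 mean [0.6443 0.3485 0.0823] rect [644.3 347.7] [76.2 76. ] 1.0
jar few 0
tin walls scene 1461 z 0.039 mean [0.5033 0.3198 0.0388] rect [479.4 298.9] [234.8 131.5] 38.5
lid scene 1853 z 0.078 mean [0.4503 0.3438 0.0781] rect [438.2 307.5] [221.7 227.5] 3.0
```

View pics/top27.png

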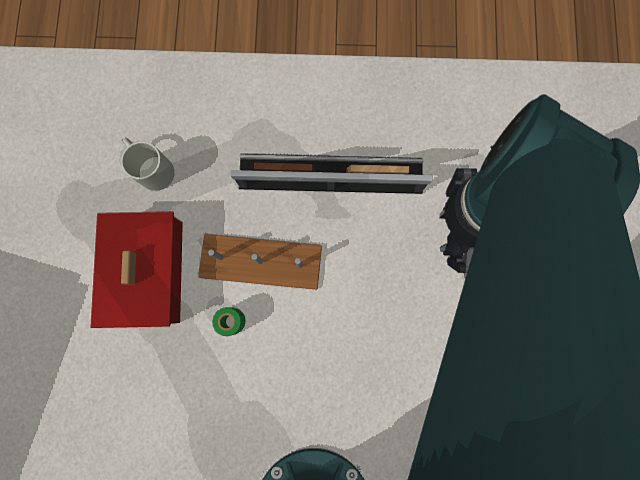

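View pics/scene27.png

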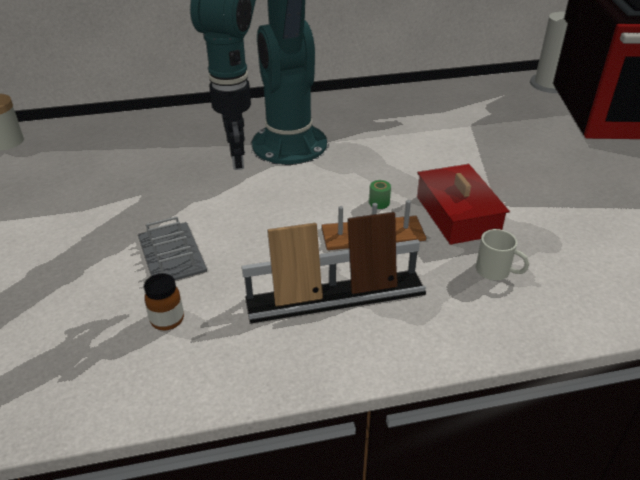

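The lid is at (436.8, 347.2) and level at 76 mm. From the visible wall, the tin's centre comes out at (436.5, 348.2). The arm is clear of everything, so I'm handing in.

```bash
python3 -c "
from h import *
print(r.sign_off()); st()"
```

```text
the job is handed in; nothing more can be done
None
the job is handed in; nothing more can be done
```

The job is handed in at about 81 s of the 210 s allowed. The red and yellow spools stand in the tin under the lid, and both boards lean on the drying ledge. There was no blue spool and no green board at this start, and I left the green look-alike spool alone.

- **Knock:** the tin was shifted about 6 mm while I was carrying the lid. I measured it again before putting the lid on.
- **Spools:** both stood upright in the tin at the last look before the lid went on. I couldn't see them after that.
- **Lid:** it is level within about 0.002 rad, with its plate top at 76 mm as expected when seated. It is centred on the tin to about 1 mm.
- **Boards:** the light one leans at 16.3° and the dark one at 16.5°. They are square within 0.4° and about 165 mm apart, each with its foot between rail and lip.
- **Mug and jar:** the mug read within 1 mm of its start in the final view. The arm hid the jar in the last top view; it had not moved in the one just before, and it stood in place in the scene view.

The only misstep was one unneeded wrist turn in free air, which I undid. No check failed or disagreed, and the hand-in gave no verdict.

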